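Lids back on the storage jars

TASK

The washed wooden lids are piled up on the cutting board. Take the pile apart and put each lid on the open jar it fits, plug down and seated level all the way onto the rim. Leave all the jars, the closed one too, standing where they are.

Things in the scene. Friction and masses are not known exactly. Their poses are not given: they have to be found in the camera images.
- lid_large_center (a point): The largest of four round beech lids, piled largest to smallest; it starts at the bottom of the pile, on the white cutting board (12 mm thick). 24 mm high in all, the right way up: the upper 12 mm is a plain disc 68 mm across, pale on top with a dark edge (grip it by its edge), the lower 12 mm is a narrower plug, 50 mm across under the disc and tapering to 42 mm at its foot. About 45 g. The point lies on the axis half-way up, level with the underside of the disc; z is up.
- lid_medium_center (a point): The second largest of four round beech lids, piled largest to smallest; it starts on the largest lid. 24 mm high in all, the right way up: the upper 12 mm is a plain disc 58 mm across, pale on top with a dark edge (grip it by its edge), the lower 12 mm is a narrower plug, 40 mm across under the disc and tapering to 32 mm at its foot. About 33 g. The point lies on the axis half-way up, level with the underside of the disc; z is up.
- lid_small_center (a point): The third largest of four round beech lids, piled largest to smallest; it starts on the second largest lid. 24 mm high in all, the right way up: the upper 12 mm is a plain disc 48 mm across, pale on top with a dark edge (grip it by its edge), the lower 12 mm is a narrower plug, 30 mm across under the disc and tapering to 22 mm at its foot. About 22 g. The point lies on the axis half-way up, level with the underside of the disc; z is up.
- lid_tiny_center (a point): The smallest of four round beech lids, piled largest to smallest; it starts on top of the pile. 24 mm high in all, the right way up: the upper 12 mm is a plain disc 38 mm across, pale on top with a dark edge (grip it by its edge), the lower 12 mm is a narrower plug, 20 mm across under the disc and tapering to 12 mm at its foot. About 15 g. The point lies on the axis half-way up, level with the underside of the disc; z is up.
- jar_large_rim (a point): The largest of the four open white stoneware jars: body 84 mm across, 100 mm high, with a straight neck 64 mm across over the top 20 mm; the mouth is 55 mm across. It stands loose on the bench and takes the 68 mm lid. The point is the centre of the mouth, level with the rim; when the lid is fully seated the lid's own point coincides with it (the disc rests on the rim). z is up.
- jar_medium_rim (a point): The second largest of the four open white stoneware jars: body 74 mm across, 90 mm high, with a straight neck 54 mm across over the top 20 mm; the mouth is 45 mm across. It stands loose on the bench and takes the 58 mm lid. The point is the centre of the mouth, level with the rim; when the lid is fully seated the lid's own point coincides with it (the disc rests on the rim). z is up.
- jar_small_rim (a point): The third largest of the four open white stoneware jars: body 64 mm across, 80 mm high, with a straight neck 44 mm across over the top 20 mm; the mouth is 35 mm across. It stands loose on the bench and takes the 48 mm lid. The point is the centre of the mouth, level with the rim; when the lid is fully seated the lid's own point coincides with it (the disc rests on the rim). z is up.
- jar_tiny_rim (a point): The smallest of the four open white stoneware jars: body 54 mm across, 70 mm high, with a straight neck 34 mm across over the top 20 mm; the mouth is 25 mm across. It stands loose on the bench and takes the 38 mm lid. The point is the centre of the mouth, level with the rim; when the lid is fully seated the lid's own point coincides with it (the disc rests on the rim). z is up.
- jar_closed_top (a point): Bystander: a taller, slim white jar, 68 mm across and 130 mm high with its 52 mm lid, already closed; standing loose among the open jars. The point is the centre of its top, z up. To be left alone.
Mind the look-alikes: they are no part of the job. What is shaped like the part that bears jar_small_rim but pink or yellow is not meant.

How it is judged:
By the outcome, as a careful person would: the job done as asked, in the order asked, and still so for the second after the job is handed in, with the robot touching nothing.
It also fails if it takes over 102 s, if anything falls off the work surface, if the arm or the gripper's body presses on something with over 40 N, if the wrist force passes 120 N, or if a joint passes its speed limit or range.

ROBOT

A 6-joint arm with a two-finger parallel gripper is mounted at the origin on the work surface. World frame = base frame: x ahead of the robot, y to its left, z up, the work surface at z = 0. Lengths are in m, angles in rad, forces in N, time in s.
With the tool pointing down it reaches from about 0.3 to 0.95 m from the base axis. Payload 3.1 kg.
Tool frame: the origin (TCP) lies midway between the tips of the shut fingers; the grasp point (between the pads) lies 19 mm behind it; z points along the fingers, y is the direction in which the jaws open and shut (so a half turn about z gives the same grasp; the last joint's range is limited). The gripper opens to 85 mm and grips with 20 to 120 N. Pads are 22 mm wide; open, the fingers measure 114 mm over their backs; the gripper's body (76 mm by 85 mm) begins 54 mm behind the grasp point. The pads swing forward as they close: fully open they stand 13 mm farther back than shut.
Start: joints at [-1.381, 0.308, 1.634, -0, 1.2, -0.07], TCP at [0.161, -0.604, 0.209] pointing down, gripper open.
Joint ranges: [-3.06, 3.06], [-0.79, 1.96], [0.05, 2.63], [-1.19, 4.34], [0.05, 2.64], [-2.94, 2.94]. Speed limits (rad/s): [2.79, 2.79, 3.14, 3.14, 3.14, 3.14].

INTERFACE

Orientations are given as [roll, pitch, yaw] about the fixed x, y, z axes, in that order (R = Rz(yaw) Ry(pitch) Rx(roll)).
In Python, from rig import sensors, get_image, order, spotter gives the robot as it stands.
- The arm moves only by the tool play_rows, never from a script. Its argument "motion" is one flat list of numbers, 5 for each row, row after row: the closure in counts, from 0 (fully open) to 255 (shut), then the shift along the world's x, y, z in m, then the turn about the world's z in degrees. In form: [jaw, dx, dy, dz, roll, jaw, dx, dy, dz, roll, ...]. A call has 1 to 10 rows; each row shifts and turns the commanded pose from where the row before left it; what a row does not reach is not made up. A row lasts 1/12 s, in which the tool goes at most 41.7 mm and 7.16 degrees, less where a joint would pass 70% of its speed; a pose out of reach is approached as far as the arm can. A call is refused whole if a number of a shift passes 0.0417 or a number of a turn 7.16, either way. A call with a gripper value outside its range is refused whole. The fingers move at their own pace and stop on an object; "newtons" is the grip in N (left out, the last holds). Time passes only in rows, so rows that do not move let the fingers close. It gives the time, the measured TCP pose, the force and the opening at its end, in the units of the state.
- sensors.state(): the state, without advancing time (a new reading comes with each control period).
- get_image(name): name is "scene" or "side" or "wrist"; returns a dict with "color" (384x512x3 uint8, red, green, blue), "range_z" (384x512 float32, m along the optical axis (not along the pixel's ray), 0 where there is no reading), "K" (3x3 intrinsics, pixels), "dist" ([k1, k2, p1, p2, k3] as OpenCV has them; the pictures are not rectified), "world_from_camera" (4x4, takes a point from camera to world coordinates). Camera axes: x right, y up, looking along -z (the intrinsics and any distortion apply to the point x, -y, -z); pixel columns grow to the right and rows downward; lengths in m; the calibration is good to about 2 mm. A picture is of the moment at which its call begins.
- order.finish_job(): hands the job in, once; it reports no verdict.
Trained networks look in a picture, given as the dict that the camera call returned (one of the last four; its "shot" number tells which), for a name from the list of things; names that differ only in an ending like _2 or _b are one class to them, and where a whole thing is asked for, a point or a joint stands for the part that bears it (a point fixed in the world has none). Each returns a list of dicts, best first, with "confidence" (0 to 1); they miss things now and then, are a little off and sometimes report something else, mostly with a low value. They report only what shows in the picture. A call takes as long as a camera call. They do not tell look-alikes from the thing itself.
- spotter.spot_in(picture, name): "centre" ([x, y, z] in m, in world coordinates, good to about 4 mm: the middle of the surface that is visible of it).
- spotter.silhouettes(picture, name): "mask" (384x512 bool, what is visible of it).
The state is a dict: "clock": time; "joint_positions": joint angles; "joint_velocities": joint speeds; "tau": joint torques, N m; "tool_pos": TCP position; "orientation": TCP orientation; "wrist_force": force on the tool from outside, world axes, zero at the start; "torque": the same for the moment, N m; "width": opening from 0.0 (shut) to 1.0 (fully open).
Only numpy, scipy, OpenCV 4.12 (cv2) and the standard library are available. Lean on these libraries where they do the work, as an engineer would, in place of code of your own. Each camera call takes 0.05 s, during which the arm holds its last target.

## Working session

There is one attempt and no reset: what is moved stays moved. The work goes in short steps, Python scripts to look and compute and a tool call to move; the robot and the scene stay as the last step left them, time stands still between calls to the robot, and variables do not carry over. Pictures are saved under pics/ and viewed, and the job is handed in when it is done.

Besides the shell and the picture viewer there is one more tool, called after "Call:" as name(argument=value, ...) on one line, values as JSON. play_rows: Moves the arm, as the interface text tells. Its arguments: {"type":"object","properties":{"motion":{"type":"array","items":{"type":"number"}},"newtons":{"type":"number"}},"required":["motion"]}

```bash
mkdir -p pics; ls
cat > h.py <<'E'
import numpy as np, cv2
from rig import sensors, get_image, order, spotter
def save(p,n,crop=None,s=1):
    c=p["color"][:,:,::-1]
    if crop: c=c[crop[1]:crop[3],crop[0]:crop[2]]
    cv2.imwrite("pics/"+n,cv2.resize(c,None,fx=s,fy=s,interpolation=cv2.INTER_CUBIC))
def cloud(p):
    z=p["range_z"];h,w=z.shape
    u,v=np.meshgrid(np.arange(w),np.arange(h))
    q=cv2.undistortPoints(np.stack([u,v],-1).reshape(-1,1,2).astype(np.float64),p["K"],np.array(p["dist"],float)).reshape(h,w,2)
    P=np.stack([q[...,0]*z,-q[...,1]*z,-z],-1)
    M=np.array(p["world_from_camera"])
    W=P@M[:3,:3].T+M[:3,3]
    W[z==0]=np.nan
    return W
E
python3 - <<'E'
from h import *
print(sensors.state())
a=get_image("scene");b=get_image("side");c=get_image("wrist")
for n,p in(("scene",a),("side",b),("wrist",c)):
    save(p,n+"0.png",s=1.5)
names=["lid_large_center","lid_medium_center","lid_small_center","lid_tiny_center","jar_large_rim","jar_medium_rim","jar_small_rim","jar_tiny_rim","jar_closed_top"]
for p in(a,b):
    for n in names:
        print(n,[(np.round(d["centre"],3).tolist(),round(d["confidence"],2)) for d in spotter.spot_in(p,n)[:4]])
    np.set_printoptions(precision=3,suppress=True);print(p["world_from_camera"])
E
```

```text
pics
{'clock': 0.0, 'joint_positions': array([-1.38069387e+00,  3.08986919e-01,  1.63520977e+00, -1.34757012e-05,
        1.19970925e+00, -6.96917077e-02]), 'joint_velocities': array([ 0.0009865 ,  0.00144273, -0.00014297, -0.00012385, -0.00107306,
       -0.00026049]), 'tau': array([-1.04011691e-03, -4.15257096e+01, -2.76666588e+01, -4.94165715e-05,
        1.01890991e-02,  3.51267644e-06]), 'tool_pos': array([ 0.16035741, -0.60316003,  0.20744735]), 'orientation': array([-3.13928411e+00, -1.48569284e-04,  2.59798892e-01]), 'wrist_force': array([ 0.46972201,  0.13226149, -0.62440934]), 'torque': array([0.01303654, 0.01954316, 0.00019947]), 'width': 0.9946658135486002}
lid_large_center []
lid_medium_center []
lid_small_center [([0.488, -0.076, 0.083], 0.59)]
lid_tiny_center [([0.478, -0.071, 0.11], 0.56), ([0.677, -0.006, 0.071], 0.52)]
jar_large_rim [([0.675, -0.006, 0.067], 0.7)]
jar_medium_rim [([0.637, 0.206, 0.054], 0.7), ([0.542, 0.384, 0.086], 0.63)]
jar_small_rim [([0.513, -0.507, 0.054], 0.84), ([0.508, -0.411, 0.054], 0.71), ([0.527, -0.307, 0.05], 0.54)]
jar_tiny_rim [([0.676, -0.006, 0.069], 0.62), ([0.604, -0.195, 0.046], 0.56)]
jar_closed_top [([0.541, 0.39, 0.087], 0.97)]
[[ 0.164 -0.779  0.606  1.581]
 [ 0.986  0.128 -0.102 -0.233]
 [ 0.002  0.614  0.789  1.446]
 [ 0.     0.     0.     1.   ]]
lid_large_center [([0.457, -0.047, 0.035], 0.6)]
lid_medium_center [([0.459, -0.054, 0.058], 0.54)]
lid_small_center []
lid_tiny_center [([0.472, -0.062, 0.105], 0.73)]
jar_large_rim [([0.634, 0.009, 0.065], 0.8)]
jar_medium_rim [([0.608, 0.213, 0.061], 0.69), ([0.458, -0.05, 0.058], 0.54)]
jar_small_rim [([0.501, -0.287, 0.047], 0.89), ([0.485, -0.49, 0.053], 0.7), ([0.482, -0.393, 0.055], 0.59)]
jar_tiny_rim [([0.585, -0.184, 0.042], 0.61)]
jar_closed_top []
[[-0.719  0.54  -0.438  0.106]
 [-0.695 -0.541  0.473  0.457]
 [ 0.019  0.644  0.765  0.951]
 [ 0.     0.     0.     1.   ]]
```

View pics/scene0.png

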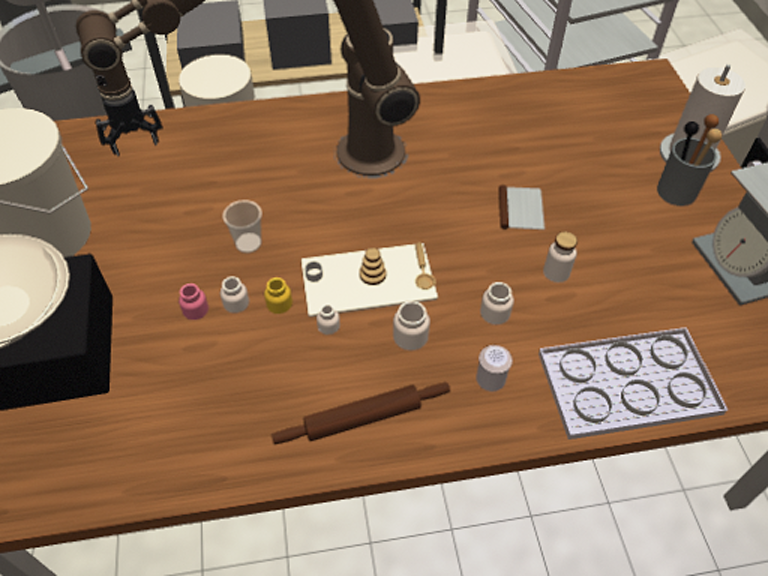

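View pics/side0.png

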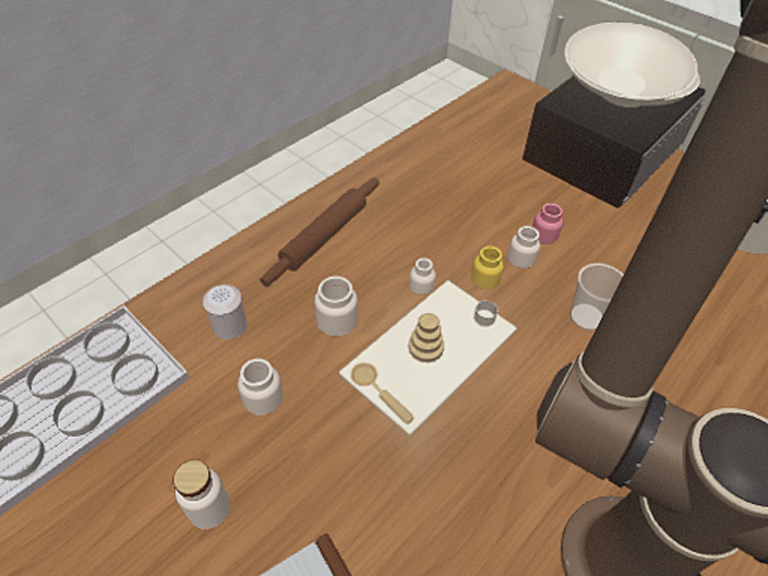

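View pics/wrist0.png

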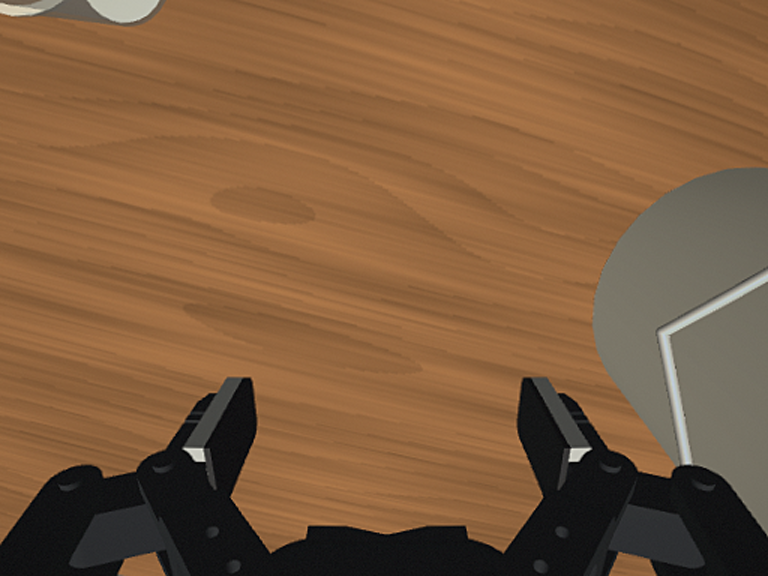

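The scene picture (scaled ×1.5) has three look-alike small jars at about (192,300) pink, (234,293) white and (277,295) yellow. The white middle one fits jar_small, since pink and yellow are excluded. Next I'll confirm it in a crop and measure the rims and lids.

```bash
cat >> h.py <<'E'
from scipy.optimize import least_squares
def rimfit(W,xy,z,ro,ri=0,tol=.005,rad=None):
    # fit circle centre to points near height z within annulus
    rad=rad or ro+.012
    m=np.isfinite(W[...,2])&(np.abs(W[...,2]-z)<tol)&(np.hypot(W[...,0]-xy[0],W[...,1]-xy[1])<rad)
    P=W[m]
    if len(P)<15: return None,len(P),None
    # area coverage fit: points must lie within ri..ro
    def f(c):
        r=np.hypot(P[:,0]-c[0],P[:,1]-c[1])
        return np.concatenate([np.maximum(r-ro,0),np.maximum(ri-r,0)])*1e3
    s=least_squares(f,[*xy],loss="soft_l1")
    return s.x,len(P),np.median(P[:,2])
E
python3 - <<'E'
from h import *
np.set_printoptions(precision=4,suppress=True)
a=get_image("scene");b=get_image("side")
save(a,"crop1.png",(100,170,330,270),3)
A=cloud(a);B=cloud(b)
np.savez("c0.npz",A=A,B=B,ca=a["color"],cb=b["color"])
for n,xy,z,ro,ri in[("L",(.65,0),.1,.032,.0275),("M",(.62,.21),.09,.027,.0225),("S",(.495,-.4),.08,.022,.0175),("yel",(.51,-.297),.08,.022,.0175),("T",(.593,-.19),.07,.017,.0125),("closed",(.54,.385),.13,.026,0),
   ("lt",(.475,-.066),.108,.019,0),("ls",(.475,-.066),.084,.024,.010),("lm",(.475,-.066),.06,.029,.015),("ll",(.475,-.066),.036,.034,.02)]:
    for nm,W in(("scene",A),("side",B)):
        c=xy
        for _ in range(3):
            r=rimfit(W,c,z,ro,ri,.005,ro+.015)
            if r[0] is not None:c=r[0]
        print(n,nm,*r)
E
```

```text
L scene [ 0.6551 -0.0106] 76 0.0982028609945852
L side [ 0.6517 -0.0035] 114 0.09921908355918252
M scene [0.6229 0.2042] 57 0.08869157163017904
M side [0.618  0.2116] 112 0.08930409916693782
S scene [ 0.4909 -0.4139] 40 0.07786141638467758
S side [ 0.4871 -0.4079] 65 0.07866266878825912
yel scene [ 0.5106 -0.3108] 47 0.07822109456685444
yel side [ 0.5077 -0.3031] 62 0.07878357709645245
T scene [ 0.5949 -0.2   ] 27 0.0693118792344114
T side [ 0.5924 -0.1921] 52 0.06872103546031794
closed scene [0.5269 0.3912] 113 0.12925174947355145
closed side [0.5224 0.3969] 471 0.13072544108831008
lt scene [ 0.4751 -0.0732] 64 0.10670252522731916
lt side [ 0.4733 -0.0661] 135 0.10815370782439604
ls scene [ 0.476  -0.0745] 50 0.08365117998914018
ls side [ 0.4718 -0.0666] 97 0.08407276440235079
lm scene [ 0.4754 -0.0735] 65 0.058618958053930026
lm side [ 0.4718 -0.0652] 128 0.05953936006577559
ll scene [ 0.4759 -0.073 ] 65 0.035546813533098076
ll side [ 0.4717 -0.0663] 130 0.0358389405033499
```

View pics/crop1.png

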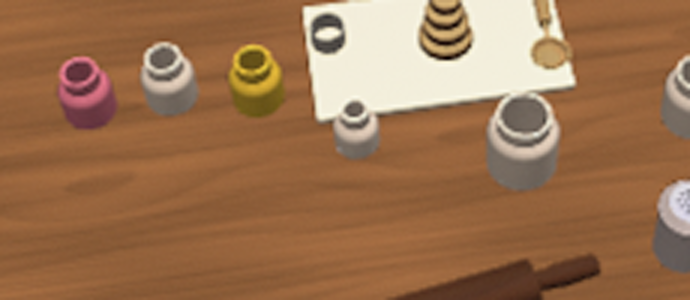

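The crop shows the white jar_small at crop (168,78), between the pink one at (86,92) and the yellow one at (257,80). The two cameras differ by a constant offset but agree on relative positions to about 1 mm. I'll move over the pile and use the wrist camera for the absolute offset.

Call:
play_rows(motion=[0,0.018,0.038,0.01,0,0,0.022,0.038,0.01,0,0,0.022,0.038,0.01,0,0,0.022,0.038,0.01,0,0,0.022,0.038,0,0,0,0.022,0.038,0,0,0,0.022,0.038,0,0,0,0.022,0.038,0,0,0,0.022,0.038,0,0,0,0.022,0.038,0,0], newtons=30)

```text
clock: 1.98
tool_pos: [0.3648, -0.2438, 0.2465]
orientation: [3.141, -0.001, 0.259]
wrist_force: [0.6, -0.5, 0.7]
width: 1.003
```

Run:
```python
from h import *
np.set_printoptions(precision=4,suppress=True)
s=sensors.state();print(s["tool_pos"],s["orientation"],s["clock"])
w=get_image("wrist");save(w,"w1.png",s=1.5);print(w["world_from_camera"])
```

```text
[ 0.3648 -0.2438  0.2465] [ 3.1406 -0.0008  0.2592] 1.9833
[[ 0.2564  0.914   0.3146  0.4459]
 [-0.9666  0.2425  0.0832 -0.2216]
 [-0.0002 -0.3254  0.9456  0.4111]
 [ 0.      0.      0.      1.    ]]
```

View pics/w1.png

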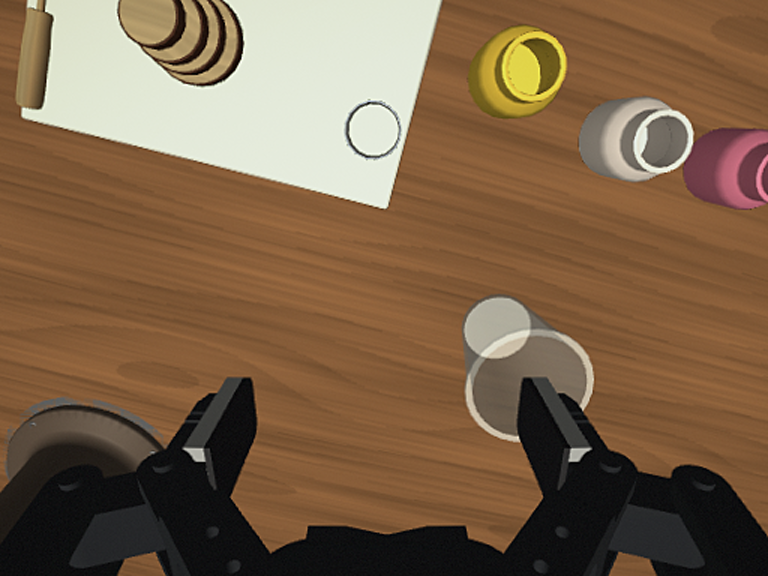

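The wrist view shows the pile at top left (150–240, 0–80), then the yellow, white and pink jars. I'll fit from this view.

```bash
cat >> h.py <<'E'
def fit(W,xy,z,ro,ri):
    c=xy
    for _ in range(3):
        r=rimfit(W,c,z,ro,ri,.005,ro+.012)
        if r[0] is not None:c=r[0]
    return r
E
python3 - <<'E'
from h import *
np.set_printoptions(precision=4,suppress=True)
w=get_image("wrist");W=cloud(w)
for n,xy,z,ro,ri in[("S",(.489,-.411),.08,.022,.0175),("yel",(.51,-.307),.08,.022,.0175),
   ("lt",(.475,-.066),.108,.019,0),("ls",(.475,-.066),.084,.024,.010),("lm",(.475,-.066),.06,.029,.015),("ll",(.475,-.066),.036,.034,.02)]:
    print(n,*fit(W,xy,z,ro,ri))
E
```

```text
S [ 0.4878 -0.4098] 610 0.07875512035750579
yel [ 0.5075 -0.3053] 656 0.07882583962515585
lt [ 0.4735 -0.0681] 1346 0.10762418196046444
ls [ 0.4724 -0.0692] 742 0.0835484020361339
lm [ 0.4727 -0.0675] 618 0.059476343883283156
ll [ 0.4715 -0.0685] 740 0.0354407960274401
```

Call:
play_rows(motion=[0,0.0,0.035,0.0,0,0,0.0,0.035,0.0,0,0,0.005,0.035,0.0,0,0,0.01,0.03,0,0,0,0,0,0,0,0,0,0,0,0])

```text
clock: 2.58
tool_pos: [0.3795, -0.1101, 0.2463]
orientation: [3.14, -0.0, 0.263]
wrist_force: [0.1, -0.5, 0.7]
width: 1.001
```

Run:
```python
from h import *
np.set_printoptions(precision=4,suppress=True)
s=sensors.state();print(s["tool_pos"],s["orientation"],s["clock"])
w=get_image("wrist");W=cloud(w);save(w,"w2.png",s=1.5)
for n,xy,z,ro,ri in[("T",(.593,-.195),.07,.017,.0125),("L",(.653,-.007),.1,.032,.0275),
   ("lt",(.475,-.066),.108,.019,0),("ls",(.475,-.066),.084,.024,.010),("lm",(.475,-.066),.06,.029,.015),("ll",(.475,-.066),.036,.034,.02)]:
    print(n,*fit(W,xy,z,ro,ri))
```

```text
[ 0.3795 -0.1101  0.2463] [ 3.1405 -0.0003  0.2632] 2.5833
T None 0 None
L None 0 None
lt [ 0.4735 -0.0677] 1408 0.10751965513859105
ls [ 0.4724 -0.0684] 504 0.0834799945976075
lm [ 0.4726 -0.067 ] 498 0.05936647636328815
ll [ 0.4718 -0.0676] 494 0.03542112395086547
```

View pics/w2.png

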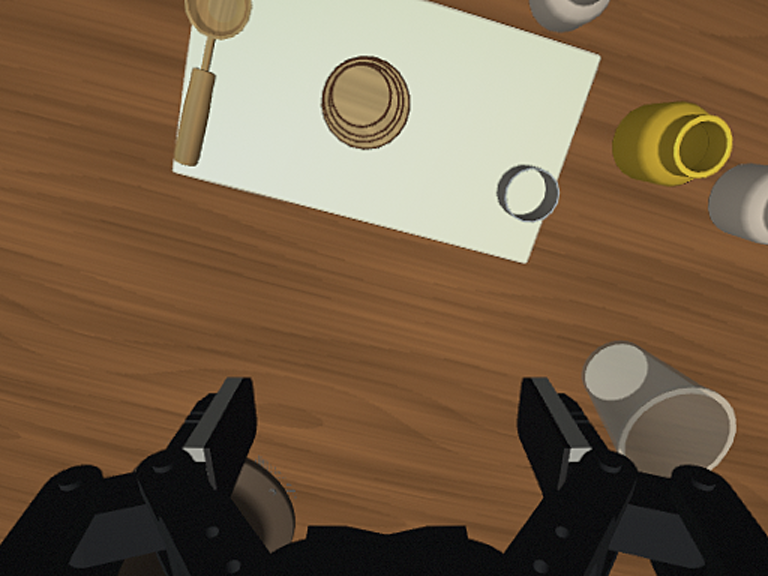

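The pile is concentric to about 1 mm at (0.473, -0.068). I'll grip the tiny lid with the tips about 6 mm below its disc.

Call:
play_rows(motion=[0,0.024,0.012,0,0,0,0.024,0.01,0,0,0,0.023,0.01,-0.02,0,0,0.023,0.01,-0.03,0,0,0,0,-0.03,0,0,0,0,-0.025,0,0,0,0,-0.02,0,0,0,0,-0.02,0,0,0,0,-0.01,0,0,0,0,0,0])

```text
clock: 3.47
tool_pos: [0.4708, -0.0697, 0.0885]
orientation: [-3.139, 0.005, 0.257]
wrist_force: [-1.0, 0.2, 0.6]
width: 1.0
```

Run:
```python
from h import *
np.set_printoptions(precision=4,suppress=True)
s=sensors.state();print(s["tool_pos"],s["orientation"],s["clock"])
w=get_image("wrist");save(w,"w3.png",s=1)
w=get_image("side");save(w,"s3.png",(200,150,380,300),4)
```

```text
[ 0.4708 -0.0697  0.0885] [-3.1391  0.0054  0.2575] 3.4667
```

View pics/w3.png

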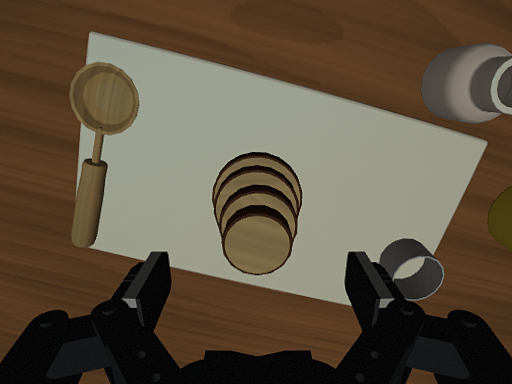

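View pics/s3.png

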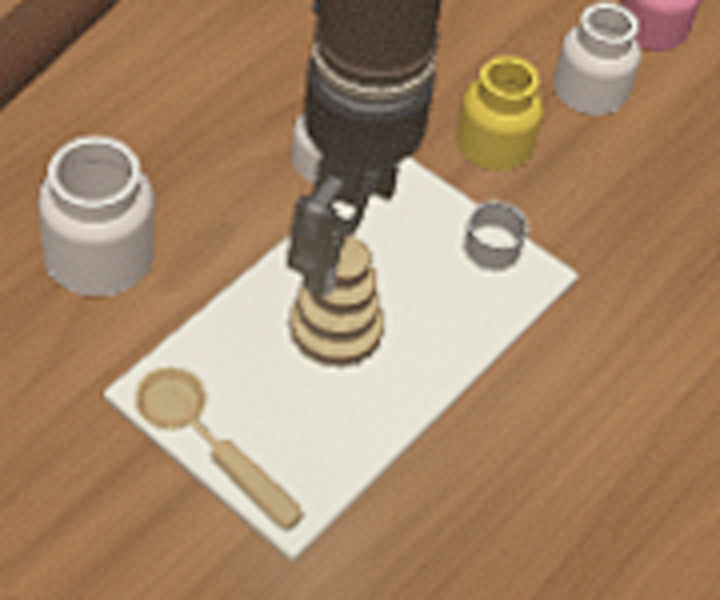

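Both fingers straddle the tiny lid evenly: lid at column 257, fingers at 160 and 355. Closing.

Call:
play_rows(motion=[100,0.001,0,0,0,150,0.001,0,0,0,200,0,0,0,0,200,0,0,0,0,200,0,0,0,0,200,0,0,0,0], newtons=25)

```text
clock: 4.07
tool_pos: [0.4754, -0.0685, 0.0914]
orientation: [3.141, -0.001, 0.26]
wrist_force: [-0.4, 1.0, 1.0]
width: 0.217
```

Run:
```python
from h import *
np.set_printoptions(precision=4,suppress=True)
s=sensors.state();print(s["tool_pos"],s["orientation"],s["clock"],s["width"]*85,s["wrist_force"])
w=get_image("wrist");save(w,"w4.png",s=1)
```

```text
[ 0.4754 -0.0685  0.0914] [ 3.1413 -0.0006  0.2601] 4.0667 18.454191930594988 [-0.4253  0.9823  1.0248]
```

View pics/w4.png

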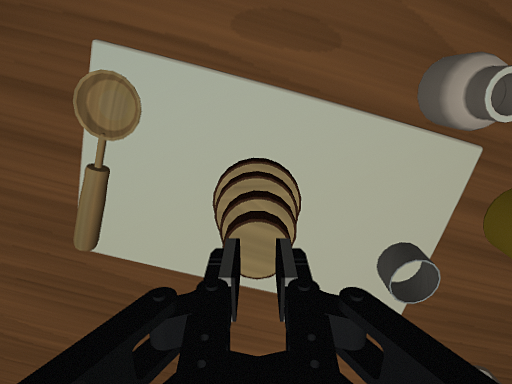

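The width reads 18 mm, so the fingers didn't close on the 38 mm disc. I'll find where the fingertips actually are.

Run:
```python
from h import *
np.set_printoptions(precision=4,suppress=True)
s=sensors.state();print(s["tool_pos"],s["orientation"],s["clock"],s["width"]*85,s["wrist_force"])
w=get_image("wrist");W=cloud(w)
for v in(232,240,250,260,280,300):
    print(v,[W[v,u] for u in (228,235,257,282,289)])
M=np.array(w["world_from_camera"]);print(M)
t=s["tool_pos"]
for dz in(0,.019):
    p=np.linalg.inv(M)@np.r_[t+[0,0,dz],1];q=p[:3]
    print(cv2.projectPoints(np.array([[q[0],-q[1],-q[2]]]),np.zeros(3),np.zeros(3),w["K"],np.array(w["dist"],float))[0].ravel(),-q[2])
print(fit(W,(.4735,-.068),.108,.019,0),fit(W,(.4735,-.068),.036,.034,.02))
w=get_image("side");save(w,"s4.png",(250,150,350,260),6)
w=get_image("scene");save(w,"sc4.png",(200,130,310,230),6)
```

```text
[ 0.4753 -0.0685  0.0913] [ 3.1414 -0.0003  0.2601] 4.1167 18.618893612310853 [-0.2611 -0.1734 -0.1151]
232 [array([ 0.4801, -0.0502,  0.1071]), array([ 0.4817, -0.0538,  0.1083]), array([ 0.4842, -0.0651,  0.1072]), array([ 0.4874, -0.078 ,  0.1067]), array([ 0.4775, -0.0872,  0.0831])]
240 [array([ 0.482 , -0.0509,  0.1191]), array([ 0.483 , -0.0542,  0.1193]), array([ 0.4801, -0.0662,  0.1082]), array([ 0.4891, -0.0765,  0.1195]), array([ 0.489 , -0.0804,  0.1176])]
250 [array([ 0.4821, -0.0518,  0.1285]), array([ 0.483 , -0.0549,  0.1288]), array([ 0.4743, -0.0677,  0.1082]), array([ 0.489 , -0.0758,  0.1294]), array([ 0.4887, -0.0795,  0.1272])]
260 [array([ 0.4822, -0.0525,  0.1371]), array([ 0.4823, -0.0556,  0.1361]), array([ 0.4681, -0.0694,  0.108 ]), array([ 0.488 , -0.0756,  0.1366]), array([ 0.4887, -0.0786,  0.1364])]
280 [array([ 0.4818, -0.0539,  0.1509]), array([ 0.48  , -0.0569,  0.1472]), array([ 0.3895, -0.09  ,  0.011 ]), array([ 0.4869, -0.0749,  0.1501]), array([ 0.4878, -0.0775,  0.1504])]
300 [array([ 0.4784, -0.0554,  0.1585]), array([ 0.4726, -0.0589,  0.1502]), array([ 0.3583, -0.0982, -0.0009]), array([ 0.4776, -0.0776,  0.1503]), array([ 0.4897, -0.0755,  0.1656])]
[[ 0.2571  0.9135  0.3152  0.5564]
 [-0.9664  0.2434  0.0829 -0.0463]
 [-0.001  -0.3259  0.9454  0.2559]
 [ 0.      0.      0.      1.    ]]
[258.729  234.2528] 0.18299257736175423
[258.8227 250.6342] 0.16502975136633347
(array([ 0.4739, -0.0676]), 2526, np.float64(0.10758464524044306)) (array([ 0.4741, -0.0674]), 1164, np.float64(0.03544824322360135))
```

View pics/s4.png

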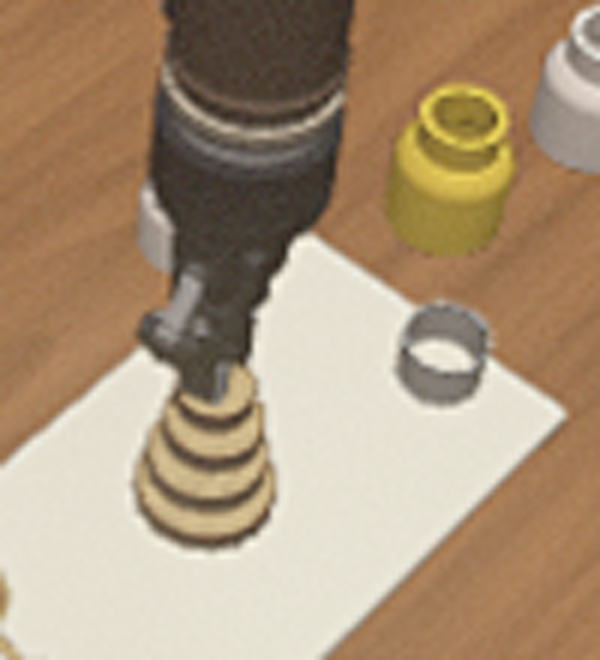

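View pics/sc4.png

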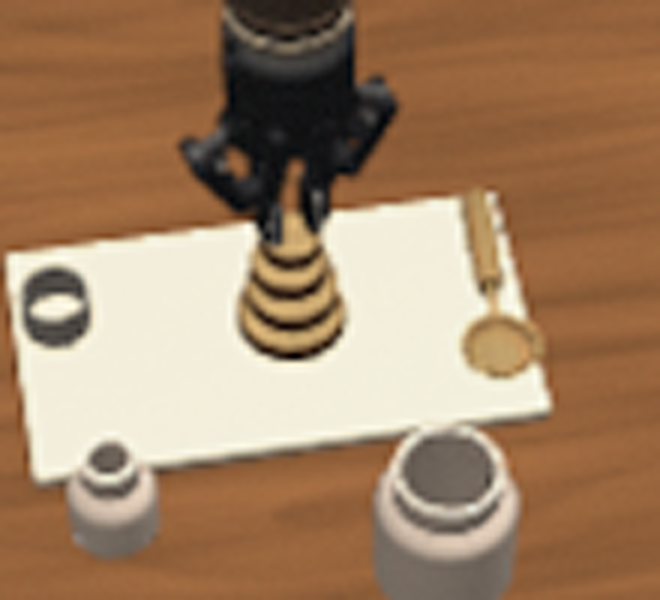

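By both picture and depth, the fingertips end at z≈0.117, well above the TCP at 0.091, so they closed above the lid. I'll open to about 60 mm, lower, and measure the fingertip height there.

Call:
play_rows(motion=[0,0,0,0,0,0,0,0,0,0,0,0,0,0,0,0,0,0,-0.008,0,70,0,0,-0.008,0,70,0,0,0,0,70,0,0,0,0])

```text
clock: 4.85
tool_pos: [0.474, -0.0683, 0.0739]
orientation: [-3.14, 0.002, 0.26]
wrist_force: [1.2, 0.6, 0.7]
width: 0.726
```

Run:
```python
from h import *
np.set_printoptions(precision=4,suppress=True)
s=sensors.state();print(s["tool_pos"],s["clock"],s["width"]*85,s["wrist_force"])
w=get_image("wrist");W=cloud(w);save(w,"w5.png",(120,130,400,340),2.8)
for u in(190,195,200,205,210,305,310,315,320,325):
    c=W[200:300,u];d=np.where(np.diff(c[:,2])>.02)[0]
    print(u,[(200+i,c[i+1],c[i+3]) for i in d[:2]])
```

```text
[ 0.474  -0.0683  0.0739] 4.85 61.746321063937906 [1.1615 0.5569 0.7241]
190 [(np.int64(243), array([ 0.4755, -0.0333,  0.1045]), array([ 0.4759, -0.0337,  0.1071]))]
195 [(np.int64(246), array([ 0.4737, -0.0359,  0.1032]), array([ 0.4723, -0.036 ,  0.1027]))]
200 []
205 []
210 [(np.int64(204), array([ 0.4679, -0.0344,  0.0346]), array([ 0.4666, -0.0348,  0.0351]))]
305 []
310 []
315 []
320 [(np.int64(246), array([ 0.489 , -0.0958,  0.102 ]), array([ 0.4878, -0.0962,  0.1018])), (np.int64(287), array([ 0.4714, -0.1002,  0.1104]), array([ 0.4045, -0.1424,  0.012 ]))]
325 [(np.int64(243), array([ 0.4927, -0.0965,  0.1051]), array([ 0.4931, -0.0957,  0.1082]))]
```

View pics/w5.png

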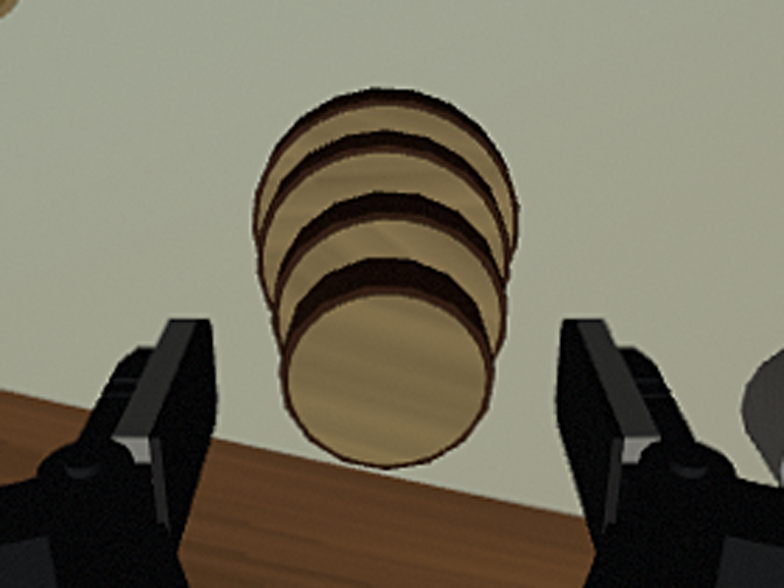

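Tips sit at TCP+0.028 at this opening. Lowering 10 mm puts them about 6 mm below the tiny disc and 6 mm above the next.

Call:
play_rows(motion=[70,0,0,-0.01,0,70,0,0,0,0,100,0,0,0,0,130,0,0,0,0,160,0,0,0,0,200,0,0,0,0,200,0,0,0,0])

```text
clock: 5.48
tool_pos: [0.4754, -0.0686, 0.0653]
orientation: [3.141, -0.0, 0.26]
wrist_force: [0.4, -0.2, -0.5]
width: 0.425
```

Run:
```python
from h import *
np.set_printoptions(precision=4,suppress=True)
s=sensors.state();print(s["tool_pos"],s["clock"],s["width"]*85,s["wrist_force"])
w=get_image("wrist");W=cloud(w);save(w,"w6.png",(120,130,400,340),2.8)
```

```text
[ 0.4754 -0.0686  0.0653] 5.4833 36.15455243927458 [ 0.414  -0.2166 -0.4849]
```

View pics/w6.png

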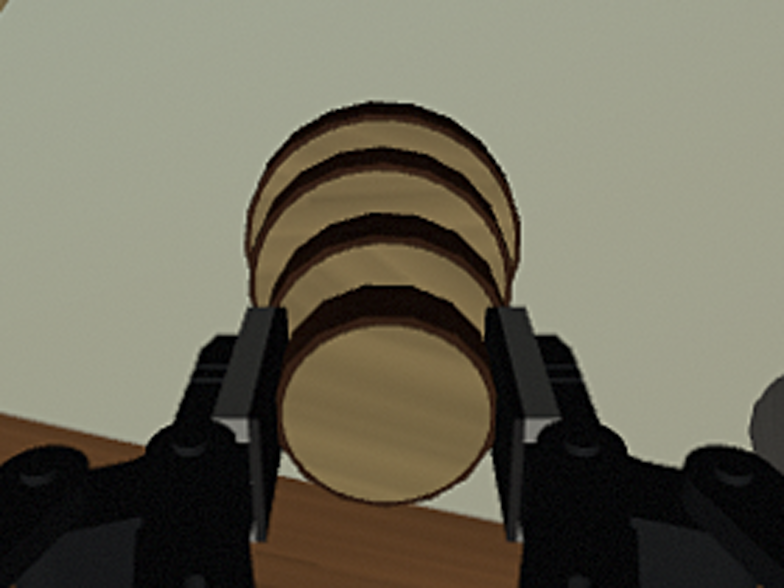

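The grip reads 36 mm, so the tiny lid is held. Lift and carry it toward the tiny jar.

Call:
play_rows(motion=[200,0,0,0.01,0,200,0,0,0.02,0,200,0,0,0.025,0,200,0,0,0.015,0,200,0.02,-0.021,0,0,200,0.03,-0.03,0,0,200,0.03,-0.03,0,0,200,0.024,-0.03,0,0,200,0.015,-0.015,0,0,200,0,0,0,0])

```text
clock: 6.37
tool_pos: [0.5969, -0.1977, 0.1366]
orientation: [3.137, -0.004, 0.257]
wrist_force: [0.2, -0.7, -0.5]
width: 0.422
```

Run:
```python
from h import *
np.set_printoptions(precision=4,suppress=True)
s=sensors.state();t=s["tool_pos"];print(t,s["clock"],s["width"]*85,s["wrist_force"])
w=get_image("wrist");W=cloud(w);save(w,"w7.png")
print(fit(W,t[:2],t[2]+.043,.019,0), fit(W,(.5925,-.1943),.07,.017,.0125))
```

```text
[ 0.5969 -0.1977  0.1366] 6.3667 35.896992380011376 [ 0.2136 -0.7358 -0.536 ]
(array([ 0.5983, -0.1966]), 5322, np.float64(0.17893469376664062)) (array([ 0.5926, -0.194 ]), 688, np.float64(0.06907520718068122))
```

View pics/w7.png

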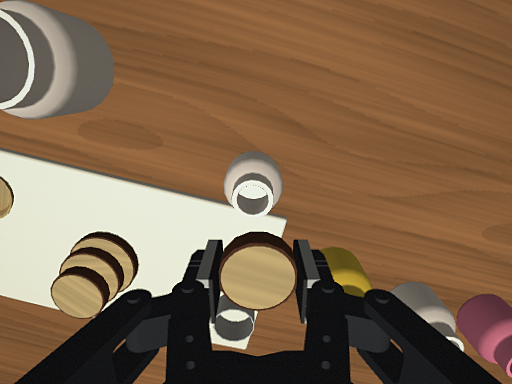

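The lid is held level at (258,272) over the jar at (252,193). Correcting and lowering partway.

Call:
play_rows(motion=[200,-0.005,0.003,-0.02,0,200,0,0,-0.025,0,200,0,0,-0.02,0,200,0,0,0,0,200,0,0,0,0])

```text
clock: 6.83
tool_pos: [0.5861, -0.189, 0.0691]
orientation: [-3.139, 0.003, 0.26]
wrist_force: [-0.7, -0.4, -0.1]
width: 0.423
```

Run:
```python
from h import *
np.set_printoptions(precision=4,suppress=True)
s=sensors.state();t=s["tool_pos"];print(t,s["clock"],s["width"]*85,s["wrist_force"])
w=get_image("wrist");W=cloud(w);save(w,"w8.png")
print(fit(W,t[:2],t[2]+.043,.019,0), fit(W,(.5925,-.1943),.07,.017,.0125))
a=get_image("scene");save(a,"sc8.png",(180,170,270,240),7)
```

```text
[ 0.5861 -0.189   0.0691] 6.8333 35.934003781427805 [-0.6544 -0.3606 -0.1128]
(array([ 0.5879, -0.1881]), 5334, np.float64(0.11140496082223098)) (array([ 0.5925, -0.1939]), 870, np.float64(0.06906378390629993))
```

View pics/w8.png

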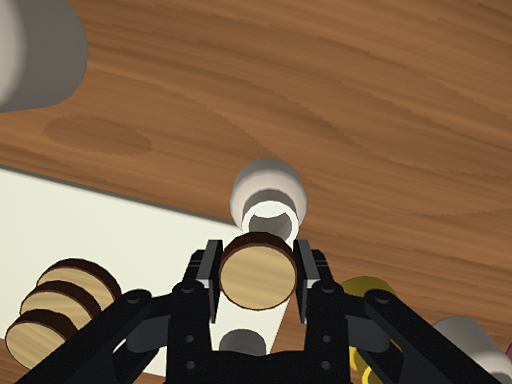

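View pics/sc8.png

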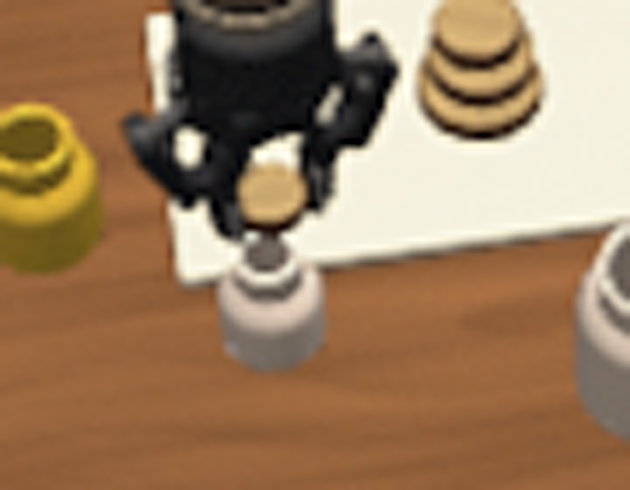

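Call:
play_rows(motion=[200,0.0045,-0.0055,-0.008,0,200,0,0,0,0,200,0,0,0,0,200,0,0,0,0])

```text
clock: 7.27
tool_pos: [0.593, -0.1963, 0.0626]
orientation: [3.141, -0.001, 0.26]
wrist_force: [-1.1, -0.2, 0.2]
width: 0.426
```

```bash
cat > m.py <<'E'
from h import *
import sys
np.set_printoptions(precision=4,suppress=True)
def meas(jxy,jz,jro,jri,lro,off=.043,tag=None):
    s=sensors.state();t=s["tool_pos"];print("tcp",t,"t",s["clock"],"w",s["width"]*85,s["wrist_force"])
    w=get_image("wrist");W=cloud(w)
    if tag: save(w,tag)
    l=fit(W,t[:2],t[2]+off,lro,0);j=fit(W,jxy,jz,jro,jri)
    print("lid",l,"jar",j)
    if l[0] is not None and j[0] is not None: print("move",j[0]-l[0],"dz",jz-(l[2]-.012))
E
python3 - <<'E'
from m import *
meas((.5925,-.194),.07,.017,.0125,.019)
E
```

```text
tcp [ 0.593  -0.1963  0.0626] t 7.2667 w 36.198365985305045 [-1.0874 -0.2169  0.1639]
lid (array([ 0.5946, -0.1953]), 5314, np.float64(0.1048578820369587)) jar (array([ 0.5926, -0.194 ]), 721, np.float64(0.0690742430318087))
move [-0.0021  0.0013] dz -0.022857882036958696
```

Call:
play_rows(motion=[200,0,0,0,0,200,0,0,0,0,200,0,0,0,0,200,0,0,0,0])

```text
clock: 7.65
tool_pos: [0.5926, -0.196, 0.0621]
orientation: [-3.142, 0.0, 0.26]
wrist_force: [0.2, -0.2, -1.0]
width: 0.426
```

Run:
```python
from m import *
meas((.5925,-.194),.07,.017,.0125,.019)
```

```text
tcp [ 0.5926 -0.196   0.0621] t 7.65 w 36.17544593884888 [ 0.1718 -0.2362 -0.9719]
lid (array([ 0.5943, -0.195 ]), 5337, np.float64(0.10441068597009247)) jar (array([ 0.5925, -0.1941]), 717, np.float64(0.06905071917189876))
move [-0.0018  0.0009] dz -0.022410685970092464
```

Call:
play_rows(motion=[200,-0.0018,0.0009,0,0,200,0,0,-0.008,0,200,0,0,-0.006,0,200,0,0,-0.004,0,200,0,0,-0.003,0,200,0,0,0,0,200,0,0,0,0])

```text
clock: 8.28
tool_pos: [0.5908, -0.195, 0.0407]
orientation: [-3.141, 0.0, 0.26]
wrist_force: [0.8, 0.3, -0.3]
width: 0.422
```

Run:
```python
from m import *
meas((.5925,-.194),.07,.017,.0125,.019,.043,"w9.png")
a=get_image("scene");save(a,"sc9.png",(180,170,270,240),7)
```

```text
tcp [ 0.5908 -0.195   0.0407] t 8.2833 w 35.90968581699136 [ 0.8106  0.2808 -0.3494]
lid (array([ 0.5924, -0.194 ]), 5334, np.float64(0.08297623932328765)) jar (array([ 0.5957, -0.1932]), 859, np.float64(0.07081354077615612))
move [0.0033 0.0008] dz -0.0009762393232876504
```

View pics/sc9.png

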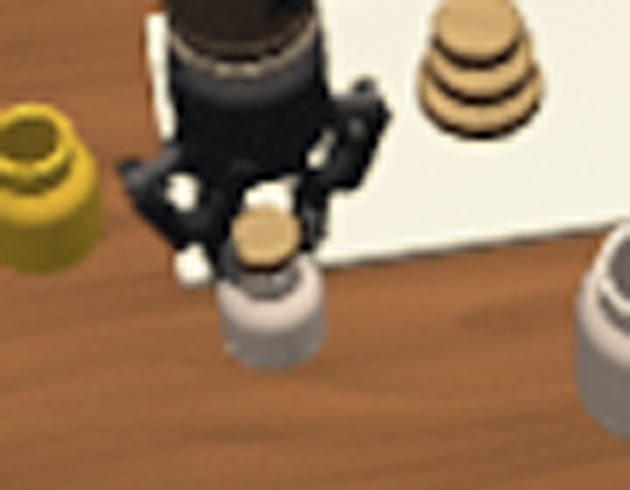

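View pics/w9.png

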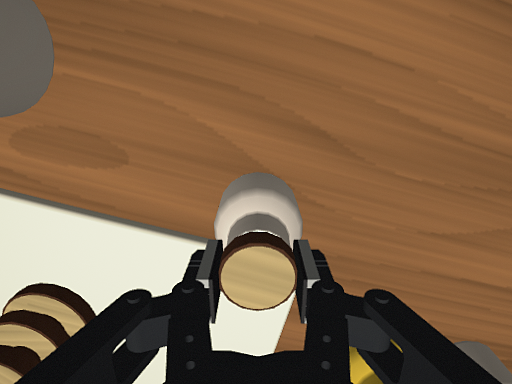

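About 1 mm above the seat. Lower, release and rise.

Call:
play_rows(motion=[200,0,0,-0.001,0,200,0,0,0,0,80,0,0,0,0,60,0,0,0,0,60,0,0,0,0,60,0,0,0.02,0,60,-0.02,0.02,0.04,0,0,-0.03,0.03,0.04,0,0,-0.03,0.03,0,0,0,0,0,0,0])

```text
clock: 9.22
tool_pos: [0.5158, -0.1224, 0.1219]
orientation: [-3.135, 0.007, 0.261]
wrist_force: [-1.4, 0.7, -1.9]
width: 1.002
```

Run:
```python
from m import *
s=sensors.state();print(s["tool_pos"],s["clock"])
w=get_image("wrist");W=cloud(w);save(w,"w10.png")
print(fit(W,(.5925,-.194),.082,.019,0),[fit(W,(.4727,-.068),z,r,0) for z,r in((.084,.024),(.06,.029))])
a=get_image("scene");save(a,"sc10.png",(180,170,270,240),7)
```

```text
[ 0.5158 -0.1224  0.1219] 9.2167
(array([ 0.5931, -0.1935]), 2564, np.float64(0.0813822845124964)) [(array([ 0.4727, -0.069 ]), 2629, np.float64(0.08366452748504852)), (array([ 0.4732, -0.0671]), 1230, np.float64(0.05961885485139018))]
```

View pics/sc10.png

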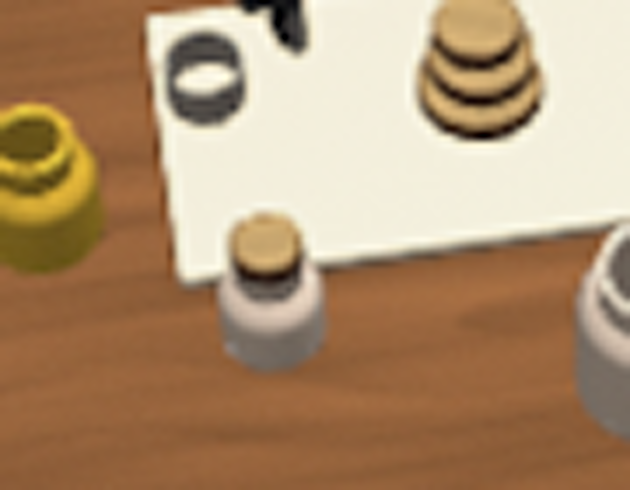

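View pics/w10.png

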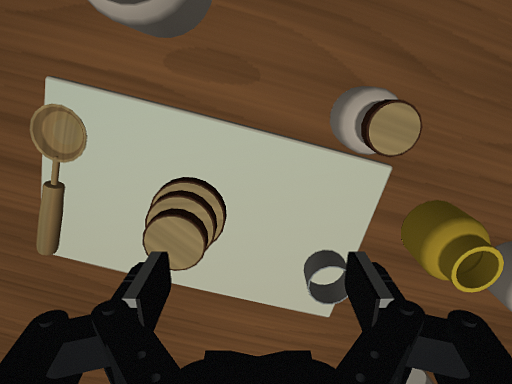

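The tiny lid is seated: top at 0.0814 and level. The pile is undisturbed. Next, the small lid.

Call:
play_rows(motion=[0,-0.02,0.023,0,0,0,-0.0195,0.0225,0,0,0,0,0,-0.02,0,0,0,0,-0.025,0,0,0,0,-0.025,0,60,0,0,-0.02,0,60,0,0,-0.01,0,60,0,0,0,0,60,0,0,0,0])

```text
clock: 10.07
tool_pos: [0.4841, -0.0821, 0.0222]
orientation: [-3.142, 0.0, 0.26]
wrist_force: [0.3, 0.5, 0.7]
width: 0.77
```

Run:
```python
from m import *
meas((0,0),.07,.017,.0125,.024,.044,"w11.png")
```

```text
tcp [ 0.4841 -0.0821  0.0222] t 10.0667 w 65.41804781723094 [0.3494 0.5413 0.6824]
lid (array([ 0.4943, -0.0887]), 2529, np.float64(0.06710549745345792)) jar (None, 0, None)
```

View pics/w11.png

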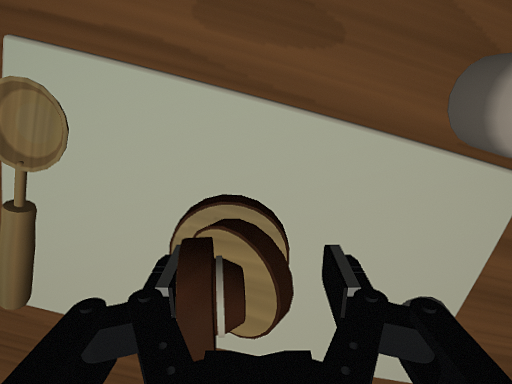

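My error: the shortfall in the earlier rows wasn't made up, so the arm came down 13 mm off and pushed the upper lids over. I'll look before moving.

Run:
```python
from m import *
a=get_image("scene");save(a,"sc12.png",(200,130,310,230),6)
a=get_image("side");save(a,"sd12.png",(230,180,340,280),6)
```

```text
(no output)
```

View pics/sc12.png

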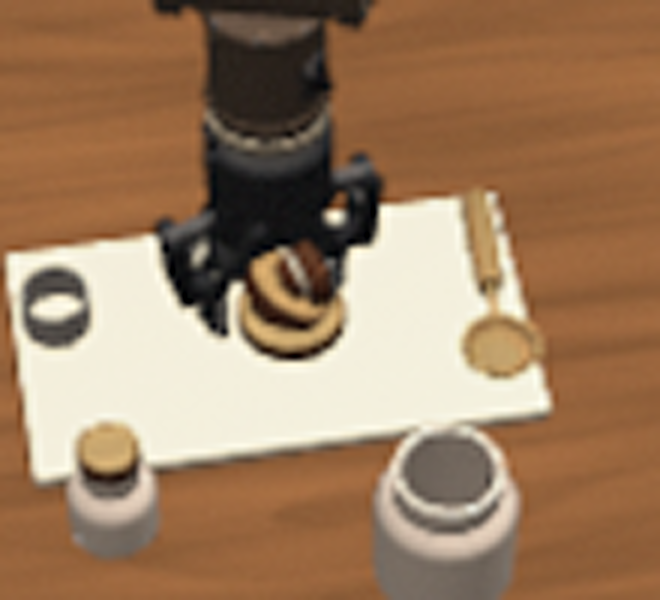

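View pics/sd12.png

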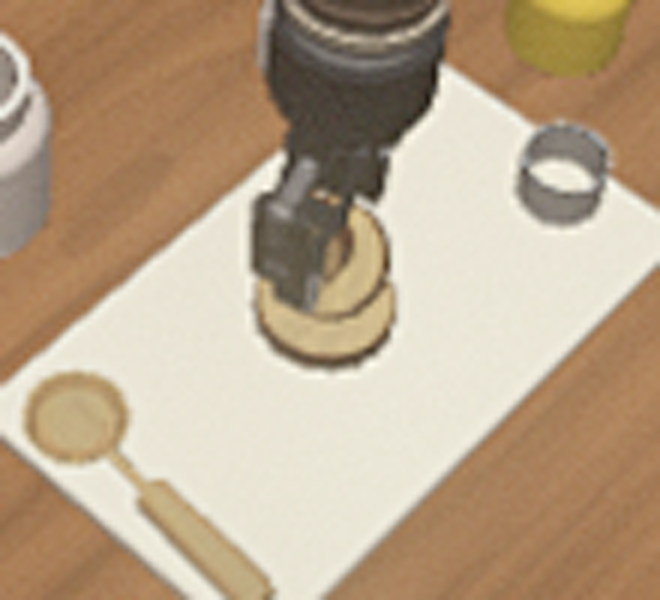

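The small lid now stands on edge against the left pad, plug pointing right, and the medium lid is tilted under it. I'll measure their poses from depth.

Run:
```python
from m import *
w=get_image("wrist");W=cloud(w);save(w,"w12.png",(150,180,320,350),4)
s=sensors.state();t=s["tool_pos"];R=np.array([[np.cos(.26),np.sin(.26)],[np.sin(.26),-np.cos(.26)]]) # tool x, y axes cols
T=W.copy();T[...,:2]=(W[...,:2]-t[:2])@R   # tool x fwd, tool y (right in image = ?)
for v in range(200,352,12):
    print(v," ".join("%s"%(np.round(T[v,u]*1e3).astype(int)) if np.isfinite(T[v,u,0]) else "-" for u in range(170,300,10)))
```

```text
200 [ 18 -54  12] [ 17 -48  12] [ 17 -42  12] [ 18 -35  13] [ 24 -26  30] [ 26 -20  35] [ 26 -15  34] [ 25 -10  32] [23 -5 27] [17  1 11] [18  7 12] [17 13 12] [17 19 12]
212 [  9 -55  11] [ 10 -48  13] [ 20 -36  35] [ 20 -31  35] [ 20 -26  36] [ 20 -20  36] [ 19 -15  35] [ 19 -10  35] [20 -5 36] [20  1 36] [17  6 29] [10 13 12] [ 9 19 11]
224 [  2 -55  12] [ 13 -42  35] [ 12 -37  35] [ 12 -32  35] [ 22 -23  56] [ 24 -17  61] [ 25 -13  62] [25 -8 61] [24 -4 60] [12  1 35] [13  6 36] [ 9 12 29] [ 1 20 11]
236 [ -7 -56  11] [  6 -43  36] [ 31 -26  84] [ 31 -22  84] [ 31 -18  85] [ 19 -18  61] [ 20 -13  63] [21 -8 66] [23 -4 69] [21  1 66] [19  5 62] [ 6 12 36] [-7 20 11]
248 [ -2 -49  36] [ 12 -37  60] [ 30 -24  92] [ 29 -21  90] [ 30 -17  91] [ 29 -14  89] [ 14 -13  64] [15 -8 66] [17 -4 69] [19  0 72] [18  5 70] [15  9 66] [-16  20  11]
260 [ 11 -39  69] [ 12 -34  70] [ 27 -24  96] [ 27 -20  95] [ 26 -17  94] [ 26 -14  93] [ 22 -11  86] [19 -7 82] [12 -4 70] [14  0 73] [15  5 75] [13  9 72] [-25  21  11]
272 [ 11 -37  78] [  9 -33  76] [ 25 -23 100] [ 25 -20  99] [ 25 -16  98] [ 24 -
[... 458 characters left out ...]
14 -23 104] [ 15 -19 105] [ 14 -16 104] [ 14 -13 103] [  8 -10  97] [ 4 -7 92] [ 1 -4 88] [-10   1  74] [-9  5 76] [-7  9 78] [-62  22  12]
320 [ 17 -27 112] [-10 -33  83] [-74 -48  12] [ 11 -19 106] [ 11 -16 105] [ 10 -13 105] [  1 -11  94] [-22  -9  69] [-19  -4  72] [-17   1  75] [-15   5  77] [-74  15  11] [-73  22  12]
332 [ 17 -26 118] [ 17 -23 118] [-85 -50  11] [  6 -20 106] [  6 -17 105] [  5 -13 104] [-84 -20  12] [-30  -9  69] [-26  -4  72] [-23   1  75] [-84   8  12] [-85  16  11] [-85  23  11]
344 [ 17 -25 122] [ 17 -22 122] [-108  -54    0] [ -1 -21 104] [ -1 -17 105] [ -3 -14 102] [-96 -21  11] [-96 -13  11] [-95  -6  12] [-96   1  11] [-96   9  12] [-97  16  10] [-96  23  12]
```

View pics/w12.png

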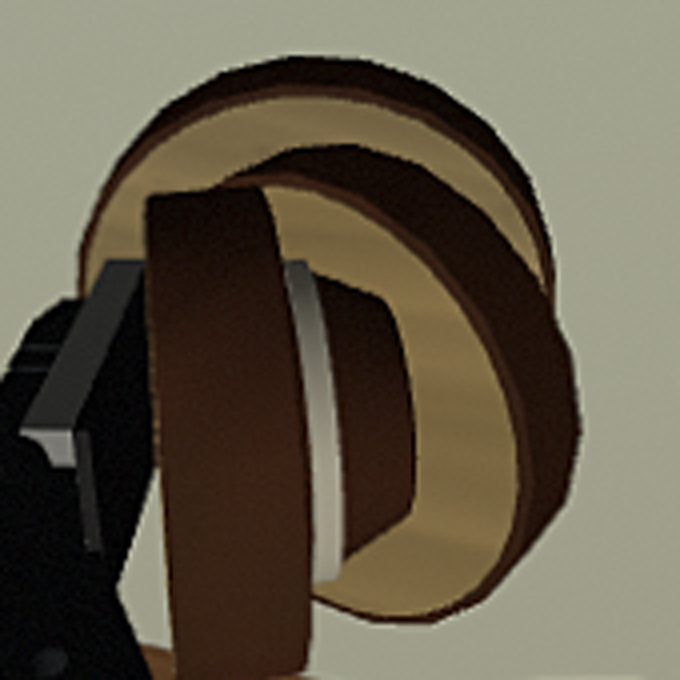

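Depth shows the following:
- **Small lid:** standing upright on its rim, with 24 mm between top face and plug foot. It is held up by the left pad.
- **Medium lid:** leaning on the large lid, right edge raised to z≈0.079.

I'll raise the tips above the medium's edge and grip the small lid along its axis. It can then be set down and tipped upright.

Call:
play_rows(motion=[60,0.001,0,0.008,0,60,0.002,0,0.009,0,60,0.002,0.0003,0.01,0,60,0,0,0.009,0,100,0,0,0,0,150,0,0,0,0,200,0,0,0,0,230,0,0,0,0,230,0,0,0,0])

```text
clock: 11.02
tool_pos: [0.4878, -0.0812, 0.0581]
orientation: [-3.141, 0.001, 0.26]
wrist_force: [0.0, 0.3, -0.8]
width: 0.1
```

Run:
```python
from m import *
s=sensors.state();print(s["tool_pos"],s["clock"],s["width"]*85,s["wrist_force"])
w=get_image("wrist");save(w,"w13.png")
a=get_image("scene");save(a,"sc13.png",(200,130,310,230),6)
```

```text
[ 0.4878 -0.0812  0.0581] 11.0167 8.53454775819201 [ 0.0195  0.3369 -0.8236]
```

View pics/w13.png

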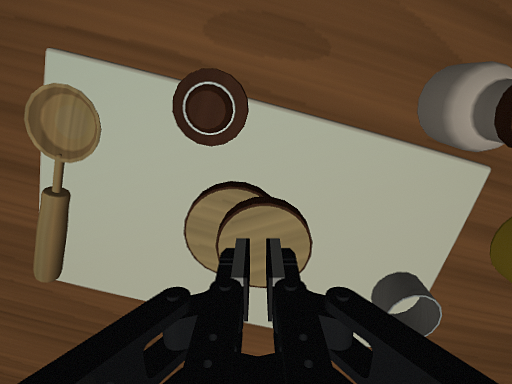

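View pics/sc13.png

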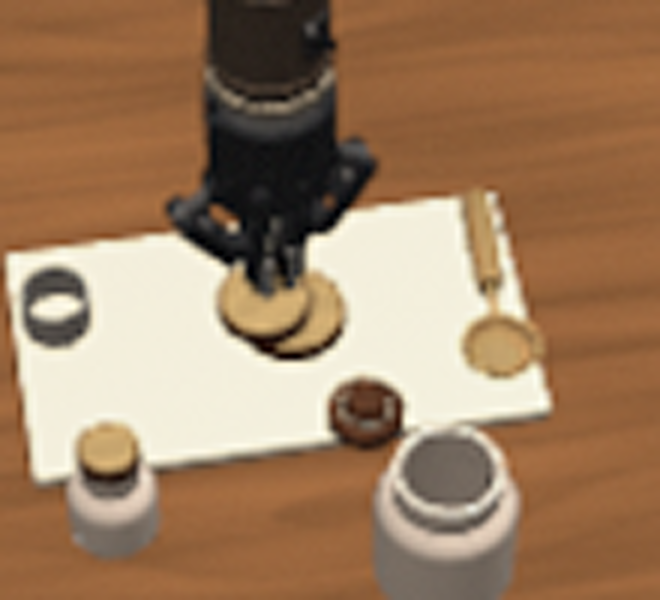

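The small lid slid off and now lies upside down on the board near its front edge, at wrist (210,107). The medium has dropped back level, offset on the large. I'll place the medium and large first, then flip the small one. From here on I'll use smaller rows and the measured pose.

Call:
play_rows(motion=[230,0,0,0.01,0,200,0,0,0.02,0,100,-0.015,0,0.025,0,0,-0.02,0,0.025,0,0,-0.02,0,0.02,0,0,-0.02,0,0,0,0,0,0,0,0,0,0,0,0,0,0,0,0,0,0])

```text
clock: 11.87
tool_pos: [0.4141, -0.0815, 0.1589]
orientation: [3.141, -0.001, 0.26]
wrist_force: [0.1, 0.4, -0.2]
width: 0.999
```

Run:
```python
from m import *
s=sensors.state();print(s["tool_pos"],s["clock"],s["width"]*85)
w=get_image("wrist");W=cloud(w);save(w,"w14.png",s=1.5)
print("med",fit(W,(.478,-.083),.06,.029,0),"large",fit(W,(.4727,-.068),.036,.034,0))
print("T",fit(W,(.5925,-.194),.082,.019,0))
for v,u in((100,200),):pass
m=spotter.spot_in(w,"lid_small_center");print([(d["centre"],d["confidence"]) for d in m])
m=spotter.spot_in(w,"lid_medium_center");print([(d["centre"],d["confidence"]) for d in m])
```

```text
[ 0.4141 -0.0815  0.1589] 11.8667 84.92473199965212
med (array([ 0.4804, -0.0862]), 3847, np.float64(0.05947267649023025)) large (array([ 0.4723, -0.0676]), 2027, np.float64(0.03555290580492365))
T (array([ 0.5912, -0.1937]), 1224, np.float64(0.08120230425214418))
[([0.5427, -0.038, 0.0251], 0.81)]
[([0.4787, -0.084, 0.0632], 0.79), ([0.4694, -0.051, 0.0371], 0.62)]
```

View pics/w14.png

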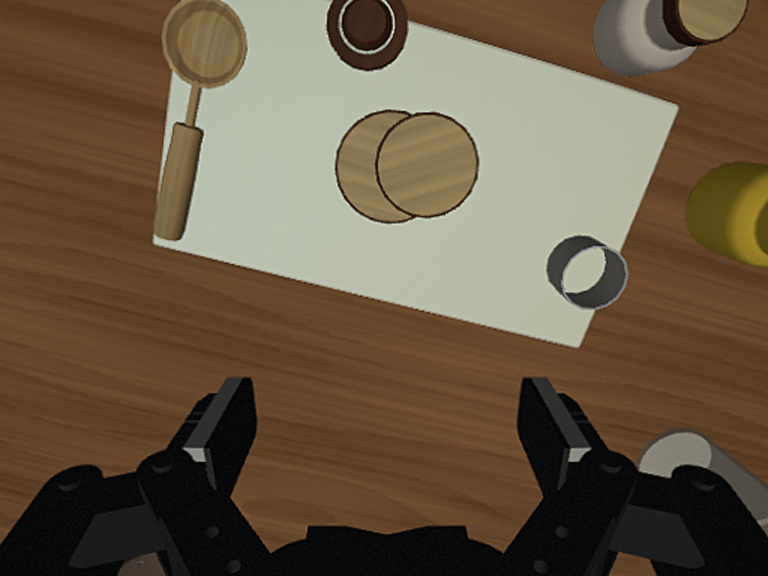

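Call:
play_rows(motion=[0,0.015,-0.001,0,0,0,0.02,-0.0015,-0.01,0,0,0.02,-0.002,-0.02,0,0,0.01,-0.001,-0.025,0,0,0,0,-0.025,0,0,0,0,-0.02,0,0,0,0,0,0,0,0,0,0,0,0,0,0,0,0])

```text
clock: 12.77
tool_pos: [0.4793, -0.087, 0.0591]
orientation: [3.141, -0.001, 0.26]
wrist_force: [0.6, -0.0, 0.2]
width: 0.995
```

Run:
```python
from m import *
s=sensors.state();print(s["tool_pos"],s["clock"],s["width"]*85)
w=get_image("wrist");W=cloud(w);save(w,"w15.png")
print("med",fit(W,(.478,-.083),.06,.029,0),"large",fit(W,(.4727,-.068),.036,.034,0))
print("upside small",fit(W,(.5427,-.038),.024,.024,0))
```

```text
[ 0.4793 -0.087   0.0591] 12.7667 84.55443737381171
med (array([ 0.4805, -0.0862]), 6922, np.float64(0.05960230266114373)) large (array([ 0.4724, -0.0676]), 3107, np.float64(0.035631533330692494))
upside small (array([ 0.5471, -0.0335]), 2981, np.float64(0.023507310234686912))
```

Call:
play_rows(motion=[0,0,0,-0.015,0,0,0,0,-0.015,0,0,0,0,-0.01,0,0,0,0,-0.0055,0,0,0,0,0,0,60,0,0,0,0,100,0,0,0,0,150,0,0,0,0,150,0,0,0,0,150,0,0,0,0])

```text
clock: 13.65
tool_pos: [0.4795, -0.0872, 0.0142]
orientation: [3.141, -0.002, 0.26]
wrist_force: [-0.5, -0.7, 4.9]
width: 0.657
```

Run:
```python
from m import *
meas((0,0),.07,.017,.0125,.029,.046,"w16.png")
```

```text
tcp [ 0.4795 -0.0872  0.0142] t 13.65 w 55.86545943840545 [-0.4892 -0.6548  4.9487]
lid (array([ 0.4825, -0.0859]), 11982, np.float64(0.05955962675050521)) jar (None, 0, None)
```

View pics/w16.png

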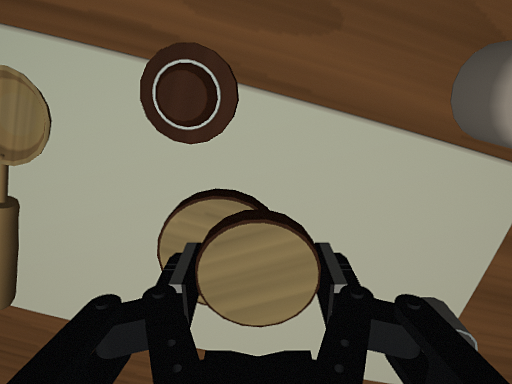

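Medium gripped. Lift and carry to jar_medium.

Call:
play_rows(motion=[150,0,0,0.01,0,150,0,0,0.025,0,150,0,0,0.03,0,150,0,0.01,0.03,0,150,0.008,0.025,0.02,0,150,0.015,0.033,0,0,150,0.015,0.033,0,0,150,0.015,0.033,0,0,150,0.015,0.033,0,0,150,0.015,0.033,0,0])

```text
clock: 14.53
tool_pos: [0.5615, 0.1147, 0.1286]
orientation: [3.141, 0.0, 0.26]
wrist_force: [0.6, -0.5, -0.6]
width: 0.66
```

Call:
play_rows(motion=[150,0.015,0.033,0,0,150,0.015,0.03,0,0,150,0.015,0.02,0,0,150,0.006,0.01,0,0,150,0,0,0,0,150,0,0,0,0,150,0,0,0,0,150,0,0,0,0])

```text
clock: 15.2
tool_pos: [0.6114, 0.2044, 0.1279]
orientation: [3.141, 0.002, 0.258]
wrist_force: [0.5, -0.8, -1.0]
width: 0.656
```

Run:
```python
from m import *
meas((.6197,.2097),.09,.027,.0225,.029,.046,"w17.png")
```

```text
tcp [0.6114 0.2044 0.1279] t 15.2 w 55.733036251221506 [ 0.5263 -0.7581 -0.9951]
lid (array([0.6146, 0.2059]), 11954, np.float64(0.17314587033957887)) jar (array([0.6199, 0.2105]), 1068, np.float64(0.08916128251733285))
move [0.0053 0.0046] dz -0.07114587033957886
```

View pics/w17.png

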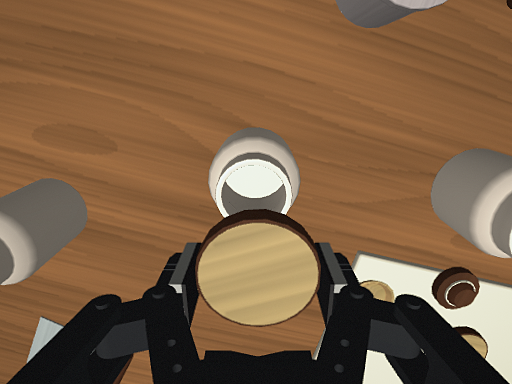

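Level, 5 mm off. Correct and lower to just above the rim, then recheck.

Call:
play_rows(motion=[150,0.005,0.0045,-0.01,0,150,0,0,-0.02,0,150,0,0,-0.015,0,150,0,0,-0.005,0,150,0,0,0,0,150,0,0,0,0,150,0,0,0,0,150,0,0,0,0])

```text
clock: 15.92
tool_pos: [0.6186, 0.2109, 0.0795]
orientation: [-3.142, -0.003, 0.26]
wrist_force: [0.8, 0.1, 0.1]
width: 0.656
```

Run:
```python
from m import *
meas((.6197,.2097),.09,.027,.0225,.029,.046,"w18.png")
```

```text
tcp [0.6186 0.2109 0.0795] t 15.9167 w 55.7524454867217 [0.8069 0.0993 0.1427]
lid (array([0.6216, 0.2121]), 11943, np.float64(0.12475907953090867)) jar (array([0.62  , 0.2105]), 941, np.float64(0.08903059367673158))
move [-0.0017 -0.0016] dz -0.02275907953090868
```

Call:
play_rows(motion=[150,-0.0017,-0.0016,0,0,150,0,0,-0.009,0,150,0,0,-0.006,0,150,0,0,-0.005,0,150,0,0,-0.002,0,150,0,0,0,0,150,0,0,0,0,150,0,0,0,0])

```text
clock: 16.63
tool_pos: [0.6166, 0.2091, 0.0565]
orientation: [3.141, -0.002, 0.26]
wrist_force: [2.1, -0.6, 2.4]
width: 0.657
```

Run:
```python
from m import *
meas((.6197,.2097),.09,.027,.0225,.029,.046,"w19.png")
```

```text
tcp [0.6166 0.2091 0.0565] t 16.6333 w 55.8333414511678 [ 2.1383 -0.5839  2.4125]
lid (array([0.6196, 0.2105]), 11944, np.float64(0.10174307239517945)) jar (array([0.6237, 0.2112]), 1018, np.float64(0.09106735487409309))
move [0.0041 0.0007] dz 0.0002569276048205449
```

View pics/w19.png

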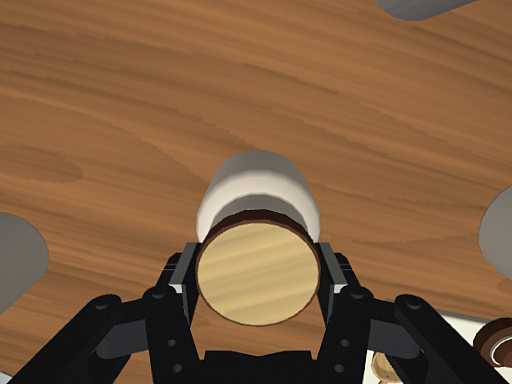

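Seated with light contact. Release, rise, return to the pile.

Call:
play_rows(motion=[60,0,0,0,0,0,0,0,0,0,0,0,0,0,0,0,0,0,0.02,0,0,0,0,0.03,0,0,0,0,0.035,0,0,-0.01,-0.02,0.02,0,0,-0.016,-0.031,0,0,0,-0.016,-0.031,0,0,0,-0.016,-0.031,0,0])

```text
clock: 17.52
tool_pos: [0.5566, 0.0953, 0.1615]
orientation: [3.142, 0.0, 0.261]
wrist_force: [0.4, -0.7, -0.2]
width: 1.002
```

Run:
```python
from m import *
s=sensors.state();print(s["tool_pos"],s["clock"])
w=get_image("wrist");W=cloud(w);save(w,"w20.png")
print(fit(W,(.62,.2105),.102,.029,0))
```

```text
[0.5566 0.0953 0.1615] 17.5167
(array([0.6194, 0.2105]), 5621, np.float64(0.10160461857594391))
```

View pics/w20.png

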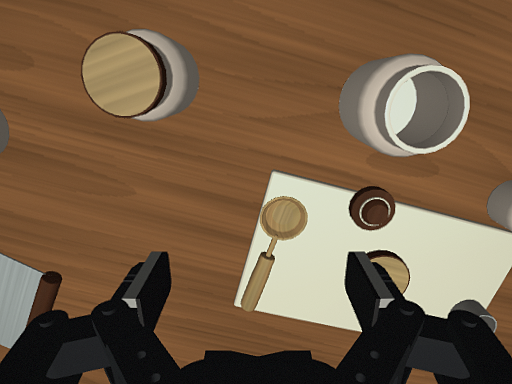

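Medium is seated level (top 0.1016). On to the large.

Call:
play_rows(motion=[0,-0.0146,-0.0275,0,0,0,-0.0146,-0.0275,0,0,0,-0.0146,-0.0275,0,0,0,-0.0146,-0.0275,0,0,0,-0.0146,-0.0275,0,0,0,-0.0146,-0.0275,0,0,0,0,0,-0.02,0,0,0,0,-0.03,0,0,0,0,0,0,0,0,0,0,0])

```text
clock: 18.4
tool_pos: [0.4677, -0.0684, 0.1096]
orientation: [-3.139, 0.005, 0.26]
wrist_force: [0.6, -0.9, -0.0]
width: 1.001
```

Run:
```python
from m import *
s=sensors.state();print(s["tool_pos"],s["clock"])
w=get_image("wrist");W=cloud(w);save(w,"w21.png")
print(fit(W,(.473,-.0675),.036,.034,0),fit(W,(.547,-.0335),.024,.024,0),fit(W,(.652,-.005),.1,.032,.0275))
```

```text
[ 0.4677 -0.0684  0.1096] 18.4
(array([ 0.4723, -0.0678]), 5226, np.float64(0.03562785919185085)) (array([ 0.5472, -0.0332]), 1987, np.float64(0.023499348893212146)) (None, 0, None)
```

View pics/w21.png

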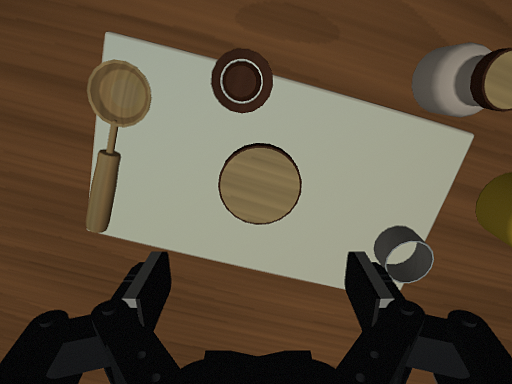

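Call:
play_rows(motion=[0,0.002,0,-0.025,0,0,0,0,-0.03,0,0,0,0,-0.03,0,0,0,0,-0.022,0,0,0,0,-0.01,0,0,0,0,-0.005,0,0,0,0,0,0,60,0,0,0,0,110,0,0,0,0,110,0,0,0,0])

```text
clock: 19.28
tool_pos: [0.4741, -0.0693, -0.0089]
orientation: [3.14, -0.003, 0.26]
wrist_force: [-0.1, 1.2, 3.8]
width: 0.77
```

Call:
play_rows(motion=[110,0,0,0,0,110,0,0,0,0])

```text
clock: 19.45
tool_pos: [0.4741, -0.0693, -0.009]
orientation: [3.14, -0.004, 0.26]
wrist_force: [-0.9, 1.0, 7.0]
width: 0.773
```

Run:
```python
from m import *
meas((0,0),.07,.017,.0125,.034,.048,"w22.png")
```

```text
tcp [ 0.4741 -0.0693 -0.009 ] t 19.45 w 65.66412166691879 [-0.9005  1.009   7.037 ]
lid (array([ 0.4749, -0.0685]), 15474, np.float64(0.03564456796623849)) jar (None, 0, None)
```

View pics/w22.png

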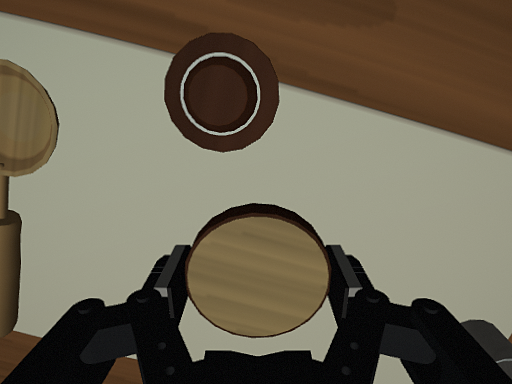

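Call:
play_rows(motion=[110,0,0,0.01,0,110,0,0,0.025,0,110,0,0,0.035,0,110,0,0,0.035,0,110,0.015,0.005,0.025,0,110,0.03,0.011,0,0,110,0.035,0.0125,0,0,110,0.035,0.0125,0,0,110,0.033,0.012,0,0,110,0.022,0.008,0,0])

```text
clock: 20.33
tool_pos: [0.6453, -0.0069, 0.1206]
orientation: [3.141, -0.003, 0.26]
wrist_force: [0.4, -0.3, -1.4]
width: 0.771
```

Call:
play_rows(motion=[110,0,0,0,0,110,0,0,0,0,110,0,0,0,0,110,0,0,0,0])

```text
clock: 20.67
tool_pos: [0.6405, -0.0084, 0.119]
orientation: [-3.141, 0.002, 0.259]
wrist_force: [0.3, -0.5, -0.3]
width: 0.776
```

Run:
```python
from m import *
meas((.6524,-.0053),.1,.032,.0275,.034,.048,"w23.png")
```

```text
tcp [ 0.6405 -0.0084  0.119 ] t 20.6667 w 65.97990522434361 [ 0.2973 -0.5381 -0.2699]
lid (array([ 0.6415, -0.0076]), 15357, np.float64(0.16345228634771994)) jar (array([ 0.6527, -0.0054]), 1357, np.float64(0.09910794345612758))
move [0.0112 0.0022] dz -0.05145228634771992
```

View pics/w23.png

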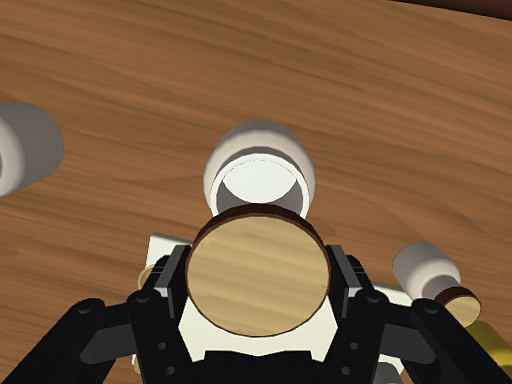

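Call:
play_rows(motion=[110,0.0112,0.0022,-0.005,0,110,0,0,-0.015,0,110,0,0,-0.01,0,110,0,0,0,0,110,0,0,0,0,110,0,0,0,0,110,0,0,0,0,110,0,0,0,0])

```text
clock: 21.38
tool_pos: [0.6538, -0.0059, 0.0901]
orientation: [3.141, -0.001, 0.26]
wrist_force: [-0.6, -0.1, -0.4]
width: 0.772
```

Run:
```python
from m import *
meas((.6524,-.0053),.1,.032,.0275,.034,.048,"w24.png")
```

```text
tcp [ 0.6538 -0.0059  0.0901] t 21.3833 w 65.60891488916167 [-0.6404 -0.1237 -0.4279]
lid (array([ 0.6547, -0.005 ]), 15395, np.float64(0.13454115388976434)) jar (array([ 0.6529, -0.0056]), 1059, np.float64(0.09905916751104482))
move [-0.0018 -0.0006] dz -0.02254115388976434
```

Call:
play_rows(motion=[110,-0.0018,-0.0006,0,0,110,0,0,-0.009,0,110,0,0,-0.006,0,110,0,0,-0.005,0,110,0,0,-0.002,0,110,0,0,0,0,110,0,0,0,0,110,0,0,0,0])

```text
clock: 22.1
tool_pos: [0.6523, -0.0062, 0.0672]
orientation: [3.141, -0.002, 0.26]
wrist_force: [3.2, 0.3, -0.4]
width: 0.775
```

Run:
```python
from m import *
meas((.6524,-.0053),.1,.032,.0275,.034,.048,"w25.png")
```

```text
tcp [ 0.6523 -0.0062  0.0672] t 22.1 w 65.88449699525817 [ 3.1714  0.3126 -0.4208]
lid (array([ 0.6532, -0.0053]), 15424, np.float64(0.11170620797715444)) jar (array([ 0.657 , -0.0047]), 900, np.float64(0.10155579331059046))
move [0.0038 0.0007] dz 0.00029379202284555983
```

Call:
play_rows(motion=[60,0,0,0,0,0,0,0,0,0,0,0,0,0,0,0,0,0,0.02,0,0,0,0,0.03,0,0,0,0,0.035,0,0,-0.02,-0.005,0.02,0,0,-0.035,-0.005,0,0,0,-0.035,-0.005,0,0,0,-0.035,-0.005,0,0])

```text
clock: 22.98
tool_pos: [0.5243, -0.0267, 0.1722]
orientation: [-3.142, 0.002, 0.26]
wrist_force: [0.2, -0.5, 0.2]
width: 1.001
```

Call:
play_rows(motion=[0,-0.035,-0.005,0,0,0,-0.025,-0.005,0,0,0,0,0,0,0,0,0,0,0,0])

```text
clock: 23.32
tool_pos: [0.4646, -0.0365, 0.1718]
orientation: [-3.141, 0.001, 0.259]
wrist_force: [0.5, 0.8, -0.1]
width: 0.999
```

Run:
```python
from m import *
s=sensors.state();print(s["tool_pos"],s["clock"])
w=get_image("wrist");W=cloud(w);save(w,"w26.png",s=1.5);np.save("W26.npy",W)
print(fit(W,(.653,-.0055),.112,.034,0),fit(W,(.547,-.0335),.024,.024,0))
# board corners
g=cv2.cvtColor(w["color"],cv2.COLOR_RGB2HSV)
m=(np.abs(W[...,2]-.012)<.004)&(g[...,1]<50)
cnt,_=cv2.findContours(m.astype(np.uint8),cv2.RETR_EXTERNAL,cv2.CHAIN_APPROX_NONE)
c=max(cnt,key=cv2.contourArea)
r=cv2.minAreaRect((W[m][:,:2]*1000).astype(np.float32));print(r,cv2.boxPoints(r))
a=get_image("scene");A=cloud(a);save(a,"sc26.png",s=1.5);np.save("A26.npy",A)
```

```text
[ 0.4646 -0.0365  0.1718] 23.3167
(None, 0, None) (array([ 0.547 , -0.0337]), 1283, np.float64(0.023487237923238646))
((503.72393798828125, -79.19036865234375), (249.2809295654297, 319.0514221191406), 0.2400488555431366) [[ 378.4162   79.8117]
 [ 379.7529 -239.2369]
 [ 629.0317 -238.1925]
 [ 627.6949   80.8561]]
```

View pics/w26.png

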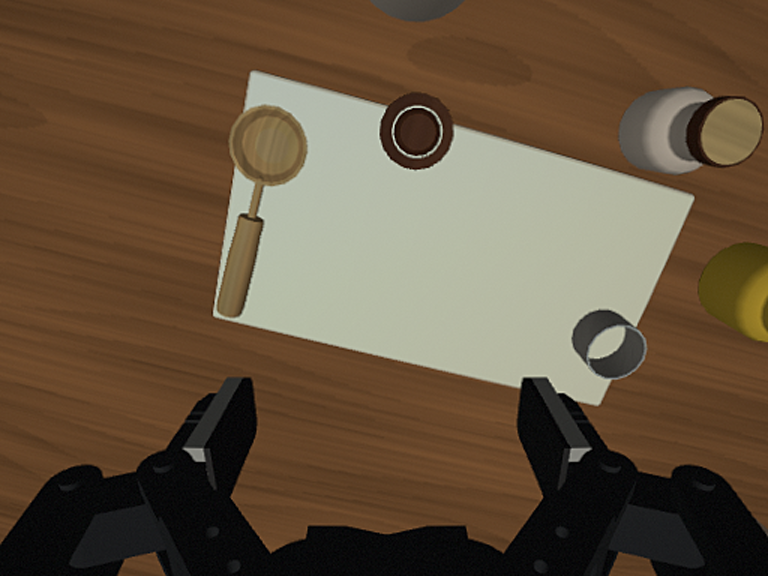

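View pics/sc26.png

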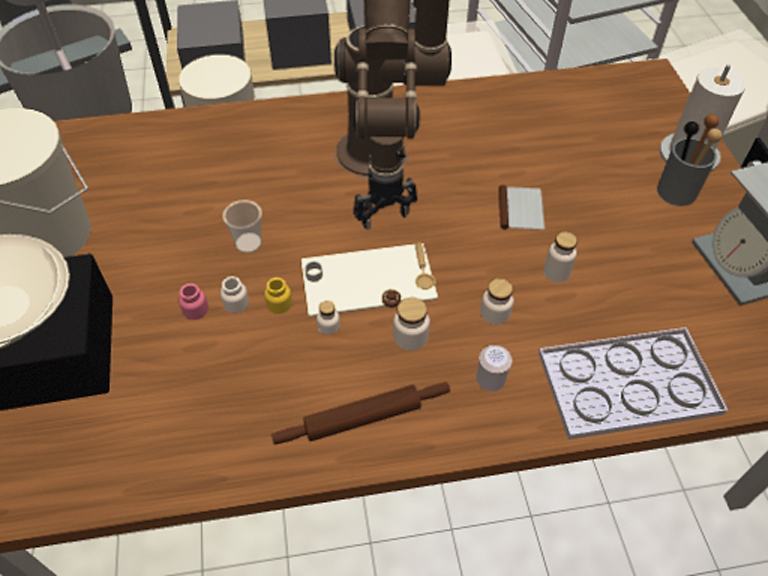

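Medium, large and tiny are placed. The small one at wrist (417,130)/1.5 is upside down, with 79 s left. To flip it with a yaw-only gripper, I can hold it by the rim and turn it about the jaw axis, pressing one side on a ledge and then the low edge against a wall. I'll survey candidate fixtures: the black box and the board edges.

Run:
```python
from m import *
A=np.load("A26.npy");W=np.load("W26.npy")
s=sensors.state();print(s["joint_positions"])
for (x,y) in((60,270),(66,200),(72,180),(72,230),(70,255),(73,200),(40,250),(10,260),(30,170),(5,200)):
    print((x,y),A[y,x])
# board corners: pixel /1.5 in wrist picture
for (x,y) in((252,72),(692,198),(598,403),(215,316)): print("board",W[int(y/1.5),int(x/1.5)])
# rolling pin, ring
for (x,y) in((360,408),(290,433),(435,390)): print("pin",A[int(y/1.5),int(x/1.5)])
print("ring",W[int(315/1.5),int(605/1.5)],W[int(352/1.5),int(640/1.5)])
```

```text
[-0.171   0.0438  2.0243  0.      1.0723  1.1402]
(60, 270) [ 0.7178 -0.749  -0.005 ]
(66, 200) [ 0.5034 -0.7142  0.0953]
(72, 180) [ 0.3322 -0.733  -0.0019]
(72, 230) [ 0.5819 -0.7097  0.0233]
(70, 255) [ 0.687  -0.7076  0.0306]
(73, 200) [ 0.4523 -0.7136  0.0261]
(40, 250) [ 0.7026 -0.7771  0.1091]
(10, 260) [ 0.7032 -0.8828  0.0757]
(30, 170) [ 0.476  -0.7876  0.2399]
(5, 200) [ 0.5614 -0.8668  0.2076]
board [0.5559 0.0784 0.0113]
board [ 0.5562 -0.2355  0.0112]
board [ 0.3838 -0.2355  0.0117]
board [0.3816 0.0768 0.0132]
pin [ 0.8507 -0.1573  0.0488]
pin [ 0.8788 -0.3116  0.0422]
pin [0.8283 0.0122 0.0377]
ring [ 0.46   -0.2028  0.0231] [ 0.444  -0.2313  0.0366]
```

Plan: carry the upside-down lid to the board's rear edge (x≈0.382, free bench towards the robot) and leave it overhanging about 15 mm. Push the overhang down with two fingers straddling the plug, so it stands on its rim against the board side. Then tip it plug-down and level it. First turn the jaws parallel to that edge and pick it up.

Call:
play_rows(motion=[0,0.01,0,0,-7,0,0.025,0.001,-0.01,-7,0,0.025,0.001,-0.03,-0.9,0,0.015,0,-0.03,0,0,0.005,0,-0.03,0,0,0,0,0,0,0,0,0,0,0,0,0,0,0,0])

```text
clock: 24.08
tool_pos: [0.5475, -0.0343, 0.0728]
orientation: [3.141, -0.001, 0.0]
wrist_force: [-0.1, 0.7, -0.2]
width: 1.004
```

Run:
```python
from m import *
s=sensors.state();print(s["tool_pos"],s["orientation"],s["clock"])
w=get_image("wrist");W=cloud(w);save(w,"w27.png")
print(fit(W,(.547,-.0335),.024,.024,.013),fit(W,(.547,-.0335),.036,.011,0))
```

```text
[ 0.5475 -0.0343  0.0728] [ 3.1415 -0.0006  0.0001] 24.0833
(array([ 0.5471, -0.0334]), 1967, np.float64(0.02361527832293242)) (array([ 0.5481, -0.0335]), 969, np.float64(0.0352317521494363))
```

View pics/w27.png

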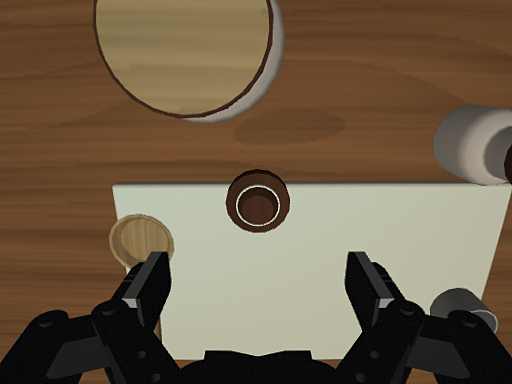

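Call:
play_rows(motion=[0,-0.001,0,-0.02,0,0,0,0,-0.025,0,0,0,0,-0.02,0,0,0,0,-0.012,0,60,0,0,-0.006,0,100,0,0,0,0,130,0,0,0,0,180,0,0,0,0,180,0,0,0,0,180,0,0,0,0], newtons=20)

```text
clock: 24.97
tool_pos: [0.5473, -0.0346, -0.0092]
orientation: [3.141, -0.003, -0.0]
wrist_force: [-0.8, -0.6, 5.5]
width: 0.54
```

Run:
```python
from m import *
s=sensors.state();print(s["tool_pos"],s["orientation"],s["clock"],s["width"]*85,s["wrist_force"])
w=get_image("wrist");W=cloud(w);save(w,"w28.png")
print(fit(W,(.547,-.0335),.024,.024,.013),fit(W,(.547,-.0335),.036,.011,0))
```

```text
[ 0.5473 -0.0346 -0.0092] [ 3.1411 -0.0034 -0.0003] 24.9667 45.878841358878546 [-0.7996 -0.6327  5.511 ]
(array([ 0.5491, -0.034 ]), 4701, np.float64(0.023581059453144454)) (array([ 0.5491, -0.0335]), 2208, np.float64(0.03516530418690016))
```

View pics/w28.png

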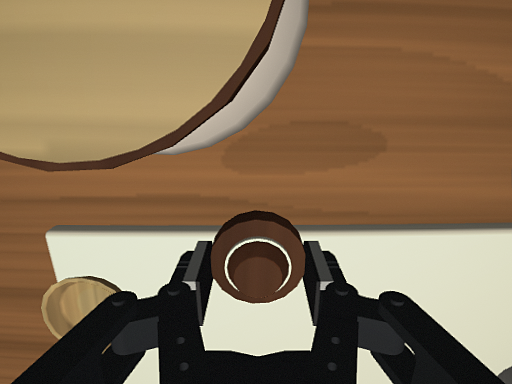

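Call:
play_rows(motion=[180,0,0,0.015,0,180,0,0,0.02,0,180,-0.02,-0.005,0.015,0,180,-0.035,-0.01,0,0,180,-0.035,-0.01,0,0,180,-0.035,-0.01,0,0,180,-0.025,-0.005,0,0,180,-0.007,0,0,0,180,0,0,0,0,180,0,0,0,0])

```text
clock: 25.85
tool_pos: [0.3899, -0.0747, 0.0398]
orientation: [3.141, -0.003, -0.001]
wrist_force: [0.6, -0.8, -0.2]
width: 0.539
```

Call:
play_rows(motion=[180,0,0,0,0,180,0,0,0,0])

```text
clock: 26.02
tool_pos: [0.3908, -0.0746, 0.0397]
orientation: [3.141, -0.002, 0.0]
wrist_force: [-0.5, -0.2, -0.7]
width: 0.543
```

Run:
```python
from m import *
s=sensors.state();t=s["tool_pos"];print(t,s["clock"])
w=get_image("wrist");W=cloud(w);save(w,"w29.png")
print(fit(W,t[:2],t[2]+.033,.024,.013),fit(W,t[:2],t[2]+.045,.011,0))
# rear edge of board: transitions z 12->0
Z=W[...,2];X=W[...,0]
for u in range(20,500,30):
    c=[v for v in range(200,383) if abs(Z[v,u]-.012)<.003 and abs(Z[v+1,u])<.006]
    if c: print(u,c[-1],W[c[-1],u],W[c[-1]+1,u])
b=get_image("side");B=cloud(b);save(b,"sd29.png",(190,170,380,300),4)
```

```text
[ 0.3908 -0.0746  0.0397] 26.0167
(array([ 0.3928, -0.0738]), 4661, np.float64(0.07249115695268396)) (array([ 0.3928, -0.0742]), 2226, np.float64(0.08402261225249756))
50 229 [0.3793 0.0726 0.0114] [ 0.3728  0.0816 -0.0001]
80 228 [0.3803 0.0503 0.0114] [ 0.3737  0.0581 -0.0006]
110 228 [0.3803 0.0288 0.0109] [ 0.3739  0.0351 -0.0006]
140 228 [0.3807 0.0073 0.0114] [ 0.3739  0.0126 -0.0009]
170 229 [ 0.38   -0.0136  0.0113] [ 0.3739 -0.0101  0.0004]
200 229 [ 0.3799 -0.0343  0.0108] [ 0.3733 -0.0318 -0.0011]
320 229 [ 0.3799 -0.117   0.0108] [ 0.3737 -0.1195 -0.0002]
350 229 [ 0.3798 -0.1379  0.0108] [ 0.3734 -0.1418 -0.0008]
380 227 [ 0.3812 -0.1588  0.0107] [ 0.3748 -0.164  -0.0009]
410 227 [ 0.3811 -0.1801  0.0108] [ 0.3748 -0.1865 -0.0005]
440 227 [ 0.3806 -0.2024  0.0101] [ 0.3748 -0.2094 -0.0002]
470 227 [ 0.3808 -0.2241  0.011 ] [ 0.3742 -0.2335 -0.0009]
```

View pics/w29.png

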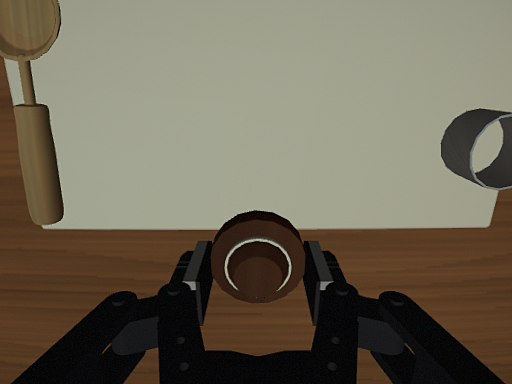

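View pics/sd29.png

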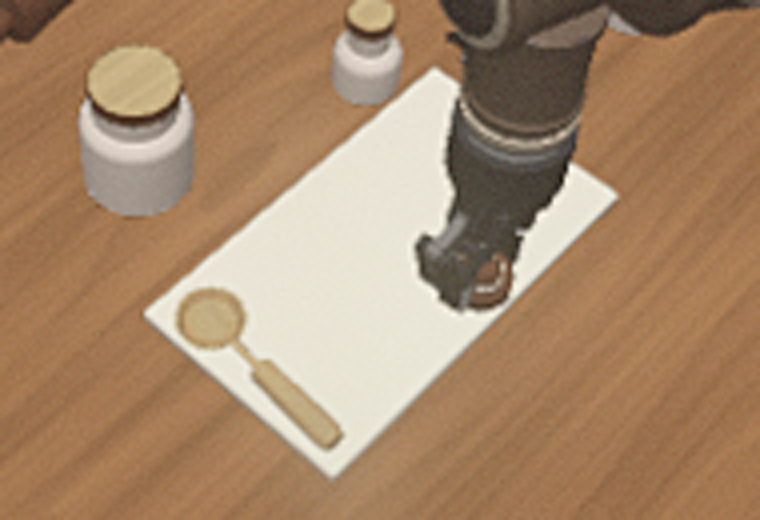

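Rear edge at x≈0.380; the lid overhangs 11 mm. Shift 4 mm outwards, lower, release and back up.

Call:
play_rows(motion=[180,-0.004,0,-0.015,0,180,0,0,-0.018,0,180,0,0,-0.01,0,180,0,0,-0.005,0,180,0,0,-0.001,0,180,0,0,0,0,100,0,0,0,0,60,0,0,0,0,60,0,0,0.02,0,60,0,0,0.03,0])

```text
clock: 26.95
tool_pos: [0.3817, -0.0735, 0.0389]
orientation: [-3.14, 0.006, -0.0]
wrist_force: [1.4, -0.0, -0.1]
width: 0.763
```

Call:
play_rows(motion=[153,-0.012,0,0,0,153,-0.011,0,0,0,153,0,0,0,0,153,0,0,0,0,153,0,0,0,0])

```text
clock: 27.37
tool_pos: [0.3611, -0.0743, 0.0397]
orientation: [-3.141, 0.001, -0.001]
wrist_force: [-0.8, 0.4, -0.7]
width: 0.401
```

Run:
```python
from m import *
s=sensors.state();t=s["tool_pos"];print(t,s["clock"],s["width"]*85)
w=get_image("wrist");W=cloud(w);save(w,"w30.png")
print(fit(W,(.388,-.074),.024,.024,.013),fit(W,(.388,-.074),.036,.011,0))
# finger tip geometry: lowest z per finger col
rows=[]
for u in range(150,360,6):
    z=W[200:384,u,2];m=(z>t[2]+.01)&(z<t[2]+.08)&(z>.045)
    if m.sum()>5:
        i=np.where(m)[0][0]+200; rows.append((u,i,*np.round((W[i,u]-t)*1e3,1)))
for r in rows:print(r)
```

```text
[ 0.3611 -0.0743  0.0397] 27.3667 34.10088116244886
(array([ 0.3852, -0.0735]), 2857, np.float64(0.02353787644819305)) (array([ 0.3861, -0.0736]), 1454, np.float64(0.03515294598973792))
(150, np.int64(290), np.float64(12.1), np.float64(40.4), np.float64(69.3))
(156, np.int64(296), np.float64(6.9), np.float64(39.8), np.float64(66.0))
(162, np.int64(296), np.float64(8.0), np.float64(36.9), np.float64(67.3))
(168, np.int64(294), np.float64(7.1), np.float64(35.3), np.float64(65.0))
(174, np.int64(292), np.float64(7.6), np.float64(33.1), np.float64(64.4))
(180, np.int64(283), np.float64(11.9), np.float64(30.3), np.float64(64.5))
(186, np.int64(275), np.float64(7.8), np.float64(30.8), np.float64(53.1))
(192, np.int64(257), np.float64(7.1), np.float64(31.4), np.float64(37.5))
(198, np.int64(250), np.float64(7.0), np.float64(29.8), np.float64(31.0))
(204, np.int64(249), np.float64(6.9), np.float64(27.0), np.float64(29.7))
(210, np.int64(240), np.float64(11.1), np.float64(24.0), np.float64(28.2))
(216, np.int64(240), np.float64(10.5), np.float64(21.3), np.float64(27.2))
(222, np.int64(240), n
[... 181 characters left out ...]
0.5), np.float64(26.5))
(306, np.int64(242), np.float64(11.1), np.float64(-22.9), np.float64(30.3))
(312, np.int64(249), np.float64(6.6), np.float64(-26.2), np.float64(29.3))
(318, np.int64(251), np.float64(7.2), np.float64(-28.6), np.float64(32.2))
(324, np.int64(259), np.float64(7.5), np.float64(-30.0), np.float64(40.1))
(330, np.int64(278), np.float64(6.8), np.float64(-29.8), np.float64(53.8))
(336, np.int64(284), np.float64(11.9), np.float64(-29.3), np.float64(65.1))
(342, np.int64(293), np.float64(7.0), np.float64(-32.3), np.float64(64.2))
(348, np.int64(295), np.float64(6.9), np.float64(-34.4), np.float64(65.3))
(354, np.int64(295), np.float64(7.1), np.float64(-36.6), np.float64(65.5))
```

View pics/w30.png

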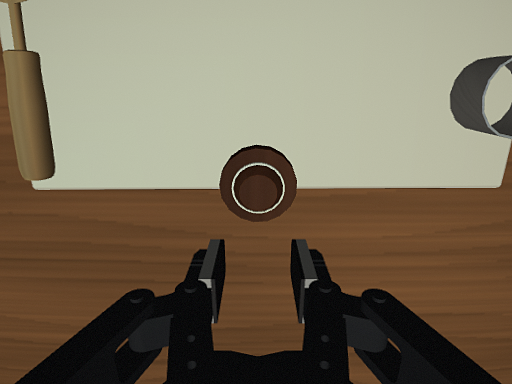

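The lid overhangs about 18 mm and the fingertips straddle the plug (inner ±17.5 mm). Past about 33° of tilt it should rest stably between bench and board corner. Press the overhang down.

Call:
play_rows(motion=[153,0.003,0,-0.015,0,153,0,0,-0.015,0,153,0,0,-0.0097,0,153,0,0,0,0,153,0,0,-0.003,0,153,-0.003,0,-0.0017,0,153,-0.0023,0,-0.0024,0,153,-0.0014,0,-0.0021,0,153,-0.001,0,-0.002,0,153,0,0,0,0])

```text
clock: 28.25
tool_pos: [0.3569, -0.0745, -0.0099]
orientation: [3.142, 0.0, -0.0]
wrist_force: [-4.4, -0.3, 12.3]
width: 0.398
```

Run:
```python
from m import *
s=sensors.state();t=s["tool_pos"];print(t,s["clock"],s["width"]*85,s["wrist_force"])
w=get_image("wrist");W=cloud(w);save(w,"w31.png",(120,120,400,330),2.8)
b=get_image("side");save(b,"sd31.png",(250,200,350,290),6)
```

```text
[ 0.3569 -0.0745 -0.0099] 28.25 33.83809395776104 [-4.3778 -0.3114 12.3068]
```

View pics/w31.png

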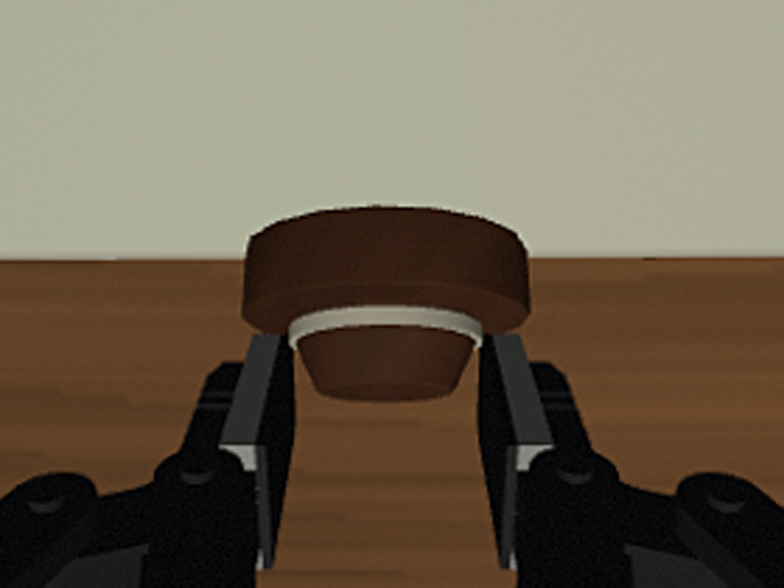

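View pics/sd31.png

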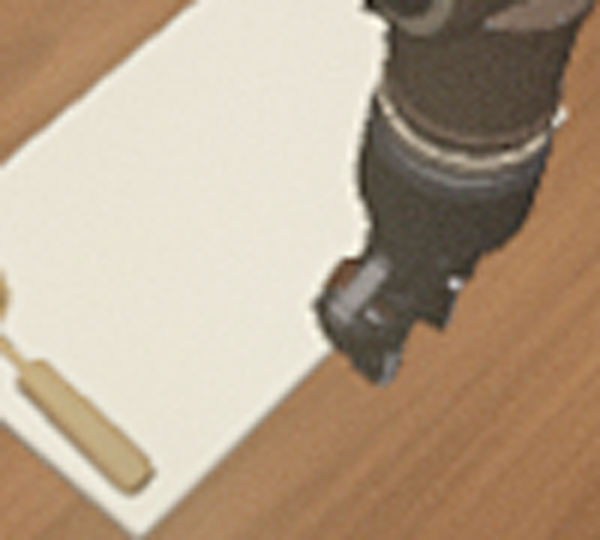

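It worked: the lid is now almost on edge, plug towards the robot between the fingers. I'll measure its tilt.

Run:
```python
from m import *
w=get_image("wrist");W=cloud(w)
for u in (215,230,257,280,300):
    print(u,[tuple(np.round(W[v,u]*1e3).astype(int)) for v in range(190,275,6)])
```

```text
215 [(np.int64(392), np.int64(-53), np.int64(12)), (np.int64(389), np.int64(-53), np.int64(13)), (np.int64(392), np.int64(-55), np.int64(28)), (np.int64(390), np.int64(-55), np.int64(30)), (np.int64(388), np.int64(-56), np.int64(33)), (np.int64(386), np.int64(-56), np.int64(35)), (np.int64(384), np.int64(-56), np.int64(35)), (np.int64(377), np.int64(-55), np.int64(28)), (np.int64(369), np.int64(-53), np.int64(19)), (np.int64(368), np.int64(-53), np.int64(22)), (np.int64(368), np.int64(-54), np.int64(28)), (np.int64(368), np.int64(-55), np.int64(33)), (np.int64(369), np.int64(-56), np.int64(39)), (np.int64(368), np.int64(-56), np.int64(43)), (np.int64(368), np.int64(-57), np.int64(47))]
230 [(np.int64(392), np.int64(-60), np.int64(11)), (np.int64(396), np.int64(-62), np.int64(33)), (np.int64(394), np.int64(-62), np.int64(34)), (np.int64(393), np.int64(-63), np.int64(37)), (np.int64(391), np.int64(-63), np.int64(38)), (np.int64(388), np.int64(-63), np.int64(39)), (np.int64(384), np.int64(-62), np.int64(37)), (np.int64(379), np.int64(-62), np.int64(32)), (np.int64(378), np.int64(-62), n
[... 1782 characters left out ...]
.int64(388), np.int64(-95), np.int64(11)), (np.int64(392), np.int64(-93), np.int64(27)), (np.int64(389), np.int64(-92), np.int64(29)), (np.int64(388), np.int64(-92), np.int64(31)), (np.int64(386), np.int64(-92), np.int64(34)), (np.int64(384), np.int64(-92), np.int64(36)), (np.int64(377), np.int64(-93), np.int64(27)), (np.int64(369), np.int64(-95), np.int64(19)), (np.int64(368), np.int64(-94), np.int64(22)), (np.int64(368), np.int64(-94), np.int64(28)), (np.int64(368), np.int64(-93), np.int64(34)), (np.int64(368), np.int64(-92), np.int64(38)), (np.int64(368), np.int64(-92), np.int64(44)), (np.int64(369), np.int64(-91), np.int64(48))]<stdin>:4: RuntimeWarning: invalid value encountered in cast
```

Tilt is 41°, as predicted. Descending straight with slight outward relief should bring it close to vertical.

Call:
play_rows(motion=[153,-0.0015,0,-0.0015,0,153,-0.0005,0,-0.002,0,153,0,0,-0.002,0,153,0,0,-0.002,0,153,0,0,-0.002,0,153,0,0,0,0])

```text
clock: 28.9
tool_pos: [0.3558, -0.0747, -0.02]
orientation: [3.141, -0.002, -0.0]
wrist_force: [-0.7, -0.2, 0.4]
width: 0.4
```

Run:
```python
from m import *
s=sensors.state();t=s["tool_pos"];print(t,s["clock"],s["width"]*85,s["wrist_force"])
w=get_image("wrist");W=cloud(w);save(w,"w32.png",(120,120,400,330),2.8)
for u in (240,257,275):
    print(u,[tuple(np.round(W[v,u]*1e3,0)) for v in range(190,285,6)])
```

```text
[ 0.3558 -0.0747 -0.02  ] 28.9 33.987388296677004 [-0.7199 -0.1695  0.3913]
240 [(np.float64(394.0), np.float64(-66.0), np.float64(12.0)), (np.float64(391.0), np.float64(-66.0), np.float64(11.0)), (np.float64(388.0), np.float64(-66.0), np.float64(11.0)), (np.float64(385.0), np.float64(-66.0), np.float64(12.0)), (np.float64(382.0), np.float64(-66.0), np.float64(12.0)), (np.float64(379.0), np.float64(-66.0), np.float64(11.0)), (np.float64(379.0), np.float64(-66.0), np.float64(18.0)), (np.float64(379.0), np.float64(-66.0), np.float64(23.0)), (np.float64(379.0), np.float64(-67.0), np.float64(29.0)), (np.float64(379.0), np.float64(-67.0), np.float64(35.0)), (np.float64(379.0), np.float64(-67.0), np.float64(39.0)), (np.float64(379.0), np.float64(-68.0), np.float64(44.0)), (np.float64(378.0), np.float64(-68.0), np.float64(46.0)), (np.float64(375.0), np.float64(-68.0), np.float64(46.0)), (np.float64(372.0), np.float64(-67.0), np.float64(45.0)), (np.float64(370.0), np.float64(-67.0), np.float64(46.0))]
257 [(np.float64(394.0), np.float64(-74.0), np.float64(11.0)), (np.float64(391.0), np.float
[... 1074 characters left out ...]
0)), (np.float64(382.0), np.float64(-82.0), np.float64(11.0)), (np.float64(379.0), np.float64(-82.0), np.float64(10.0)), (np.float64(379.0), np.float64(-82.0), np.float64(18.0)), (np.float64(379.0), np.float64(-82.0), np.float64(24.0)), (np.float64(379.0), np.float64(-81.0), np.float64(28.0)), (np.float64(379.0), np.float64(-81.0), np.float64(35.0)), (np.float64(379.0), np.float64(-81.0), np.float64(39.0)), (np.float64(379.0), np.float64(-81.0), np.float64(43.0)), (np.float64(378.0), np.float64(-80.0), np.float64(46.0)), (np.float64(375.0), np.float64(-81.0), np.float64(45.0)), (np.float64(372.0), np.float64(-81.0), np.float64(45.0)), (np.float64(370.0), np.float64(-81.0), np.float64(46.0))]
```

View pics/w32.png

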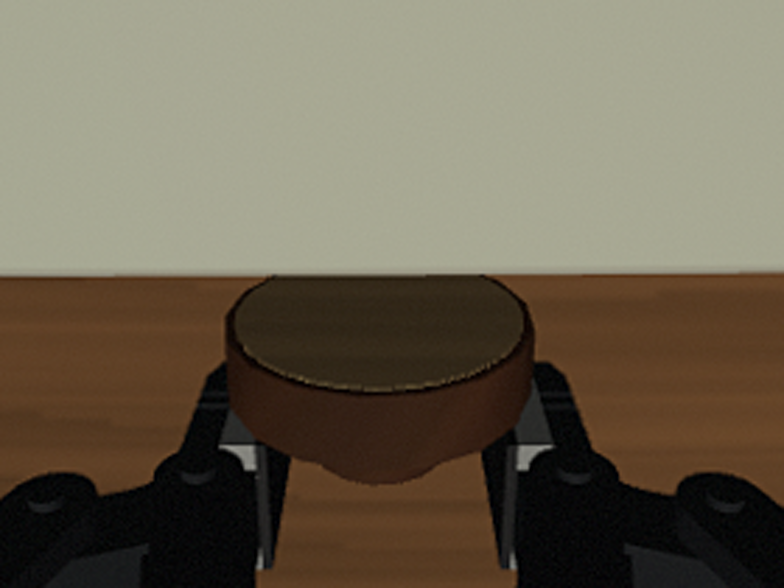

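It stands flat on its rim against the board side, with top face visible and plug towards the robot. Back the fingers out, go behind it over the board, close, and tip it towards the plug.

Call:
play_rows(motion=[145,-0.001,0,0,0,140,0,0,0.01,0,140,0,0,0.025,0,140,0,0,0.03,0,230,0.005,0,0.025,0,255,0.02,0,0,0,255,0.016,0,0,0,255,0,0,0,0,255,0,0,0,0,255,0,0,0,0])

```text
clock: 29.78
tool_pos: [0.3932, -0.074, 0.069]
orientation: [-3.141, 0.003, -0.0]
wrist_force: [-0.4, 0.0, -0.3]
width: -0.003
```

Run:
```python
from m import *
s=sensors.state();t=s["tool_pos"];print(t,s["clock"],s["width"]*85,s["wrist_force"])
w=get_image("wrist");W=cloud(w);save(w,"w33.png")
b=get_image("side");save(b,"sd33.png",(250,200,350,290),6)
```

```text
[ 0.3932 -0.074   0.069 ] 29.7833 -0.22232911278631434 [-0.3589  0.0246 -0.2873]
```

View pics/w33.png

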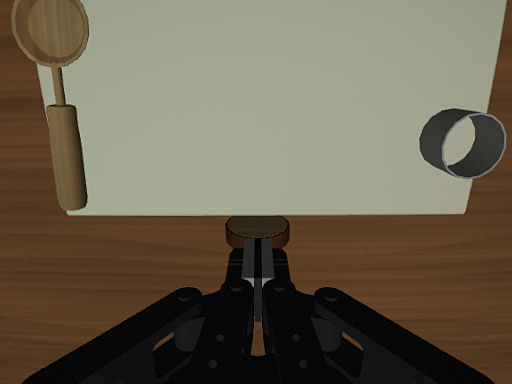

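View pics/sd33.png

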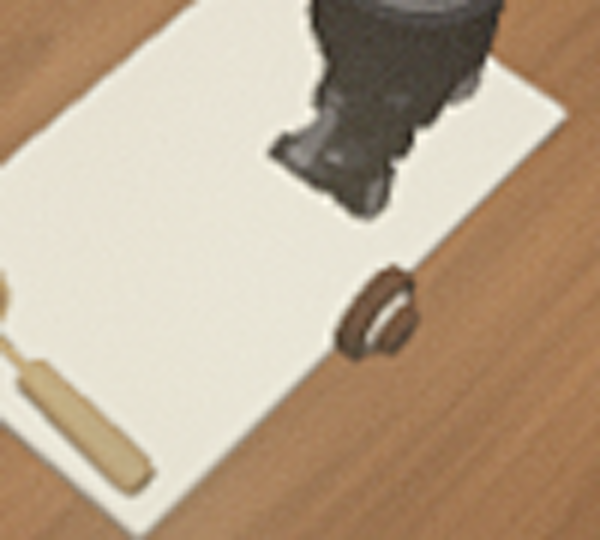

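Still standing on its rim. Move behind it, lower and push the top gently towards the robot.

Call:
play_rows(motion=[255,0.006,0,0,0,255,0,0,-0.02,0,255,0,0,-0.02,0,255,0,0,-0.019,0,255,0,0,0,0,255,-0.006,0,0,0,255,-0.006,0,0,0,255,-0.006,0,0,0,255,-0.006,0,0,0,255,-0.004,0,0,0])

```text
clock: 30.72
tool_pos: [0.3722, -0.0744, 0.0114]
orientation: [3.141, -0.001, -0.0]
wrist_force: [0.2, -0.1, 0.1]
width: -0.004
```

Call:
play_rows(motion=[255,0,0,0,0,255,0,0,0,0])

```text
clock: 30.88
tool_pos: [0.3729, -0.0745, 0.0112]
orientation: [3.141, -0.001, -0.001]
wrist_force: [0.7, 0.1, -0.3]
width: -0.001
```

Run:
```python
from m import *
s=sensors.state();t=s["tool_pos"];print(t,s["clock"],s["width"]*85,s["wrist_force"])
w=get_image("wrist");W=cloud(w);save(w,"w34.png")
b=get_image("side");save(b,"sd34.png",(250,200,350,290),6)
```

```text
[ 0.3729 -0.0745  0.0112] 30.8833 -0.06830687717383817 [ 0.6912  0.0847 -0.2958]
```

View pics/w34.png

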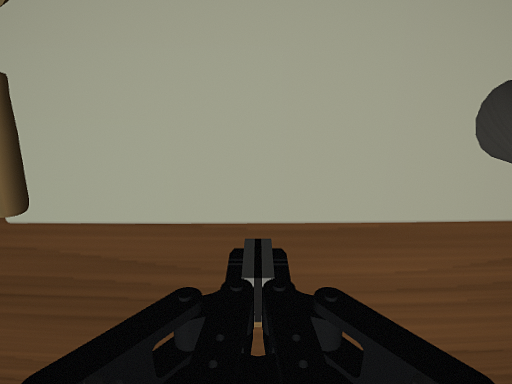

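View pics/sd34.png

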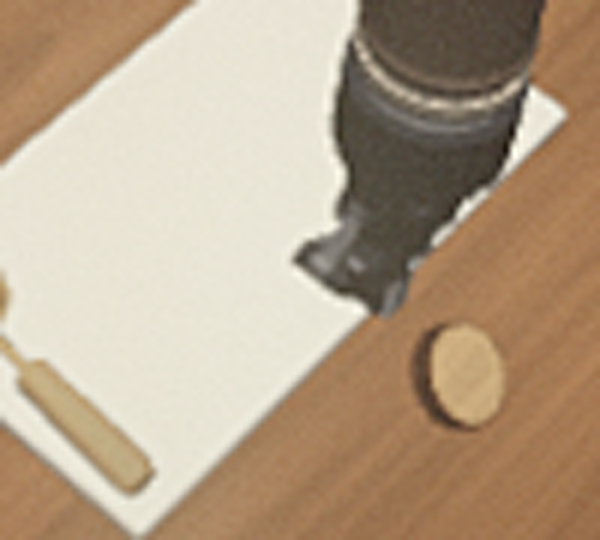

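Tipped over with the pale top facing up. I'll check its tilt and position with the side depth.

Run:
```python
from m import *
b=get_image("side");B=cloud(b)
g=cv2.cvtColor(b["color"],cv2.COLOR_RGB2HSV)
m=np.zeros(B.shape[:2],bool);m[250:275,318:337]=1
m&=np.isfinite(B[...,2])&(B[...,2]>.008)&(b["color"][...,0]>150)
P=B[m];c=P.mean(0);n=np.linalg.svd(P-c)[2][2];n*=np.sign(n[2]);print(len(P),c,n,np.degrees(np.arccos(n[2])),P.min(0),P.max(0))
```

```text
151 [ 0.3204 -0.0778  0.0247] [-0.6431 -0.1769  0.7451] 41.83323143303145 [ 0.3035 -0.1004  0.0085] [ 0.3375 -0.0556  0.04  ]
```

It rolled past upright and now leans the other way: 42°, high side towards the board at about (0.338, -0.073, 0.041). Pressing that high edge slowly with the closed fingertips should set it on its foot.

Call:
play_rows(motion=[255,0,0,0.015,0,255,0,0.0005,0.008,0,255,-0.014,0.0005,0,0,255,-0.014,0.0005,0,0,255,0,0,-0.006,0,255,0,0,-0.006,0,255,0,0,-0.003,0,255,0,0,-0.002,0,255,0,0,-0.002,0,255,0,0,-0.002,0])

```text
clock: 31.87
tool_pos: [0.3509, -0.0746, 0.0145]
orientation: [3.139, -0.01, -0.001]
wrist_force: [4.2, -0.5, 13.1]
width: -0.002
```

```bash
cat >> m.py <<'E'
def tilt(tag=None):
    s=sensors.state();t=s["tool_pos"];print(t,s["clock"],s["wrist_force"])
    b=get_image("side");B=cloud(b)
    if tag: save(b,tag,(250,200,370,300),6)
    m=np.zeros(B.shape[:2],bool);m[235:300,300:370]=1
    m&=np.isfinite(B[...,2])&(B[...,2]>.008)&(B[...,2]<.05)&(B[...,0]<.372)&(b["color"][...,0]>150)
    P=B[m]
    if len(P)<10: print("few",len(P));return
    c=P.mean(0);n=np.linalg.svd(P-c)[2][2];n*=np.sign(n[2]);print(len(P),c,n,np.degrees(np.arccos(n[2])),P.min(0),P.max(0))
E
python3 - <<'E'
from m import *
tilt("sd35.png")
E
```

```text
[ 0.3509 -0.0746  0.0145] 31.8667 [ 4.2177 -0.4775 13.0511]
171 [ 0.323  -0.0764  0.025 ] [-0.5828 -0.1346  0.8014] 36.73873378153956 [ 0.304  -0.0988  0.0106] [ 0.3412 -0.0522  0.0432]
```

View pics/sd35.png

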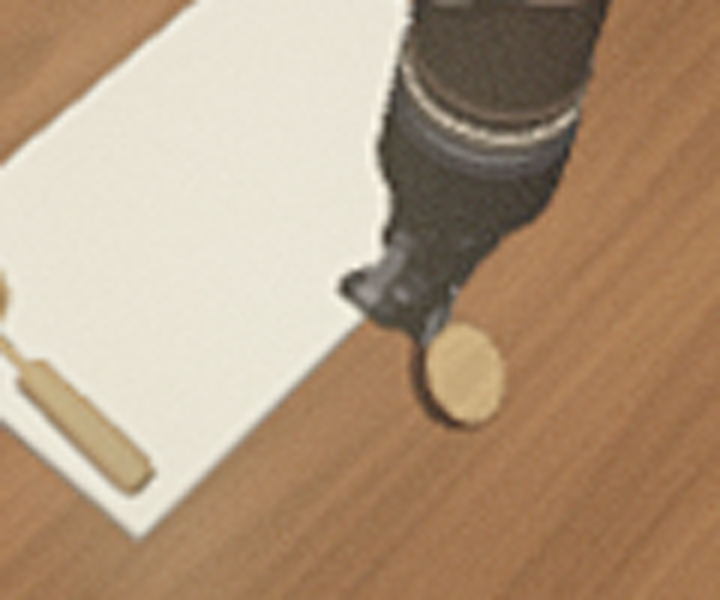

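Tilting is under way (37°). Continue pressing down.

Call:
play_rows(motion=[255,0,0,-0.002,0,255,0.0005,0,-0.002,0,255,0.0005,0,-0.002,0,255,0,0,-0.002,0,255,0,0,0,0])

```text
clock: 32.33
tool_pos: [0.3448, -0.0725, 0.0039]
orientation: [-3.141, 0.003, -0.0]
wrist_force: [-0.0, 0.5, 0.2]
width: 0.0
```

Run:
```python
from m import *
tilt("sd36.png")
```

```text
[ 0.3448 -0.0725  0.0039] 32.3333 [-0.0258  0.5208  0.1767]
197 [ 0.3132 -0.0756  0.0247] [-0.0877 -0.0181  0.996 ] 5.1364421957642215 [ 0.2914 -0.0975  0.0153] [ 0.3453 -0.0527  0.0345]
```

View pics/sd36.png

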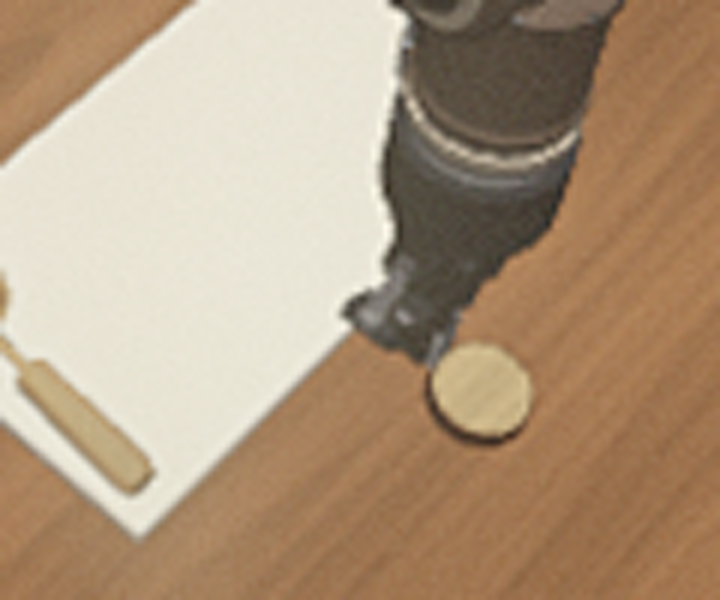

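The small lid is upright, plug down, at about (0.313, -0.076). Rise, open, move over and measure.

Call:
play_rows(motion=[255,0,0,0.015,0,255,0,0,0.02,0,0,-0.005,0,0.025,0,0,-0.015,-0.001,0.01,0,0,-0.012,-0.001,0,0,0,0,0,0,0,0,0,0,0,0,0,0,0,0,0,0,0,0,0,0])

```text
clock: 33.13
tool_pos: [0.314, -0.0748, 0.0744]
orientation: [-3.141, 0.001, -0.0]
wrist_force: [-0.7, 0.7, 0.1]
width: 0.975
```

Run:
```python
from m import *
s=sensors.state();t=s["tool_pos"];print(t,s["orientation"],s["clock"],s["width"],s["joint_positions"])
w=get_image("wrist");W=cloud(w);save(w,"w37.png")
print(fit(W,(.313,-.0756),.024,.024,0))
tilt()
```

```text
[ 0.314  -0.0748  0.0744] [-3.1413  0.0005 -0.0002] 33.1333 0.9747963348360545 [-0.3692 -0.0965  2.401   0.0001  0.8377  1.2018]
(array([ 0.315 , -0.0755]), 3037, np.float64(0.0236438084377443))
[ 0.314  -0.0748  0.0744] 33.1833 [ 0.0253 -0.3362  0.8016]
167 [ 0.3125 -0.0745  0.024 ] [-0.0144 -0.0094  0.9999] 0.9840104207707305 [ 0.2927 -0.0975  0.0202] [ 0.3358 -0.0527  0.0295]
```

View pics/w37.png

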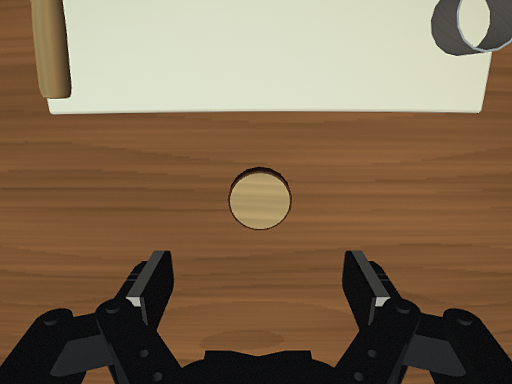

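Level and right way up at (0.315, -0.0755). Descend and grip.

Call:
play_rows(motion=[0,0,-0.001,-0.02,0,0,0,0,-0.025,0,0,0,0,-0.025,0,0,0,0,-0.012,0,0,0,0,-0.008,0,0,0,0,-0.003,0,60,0,0,0,0,100,0,0,0,0,140,0,0,0,0,180,0,0,0,0], newtons=25)

```text
clock: 34.07
tool_pos: [0.3147, -0.0762, -0.0175]
orientation: [3.141, -0.001, -0.0]
wrist_force: [-0.3, 0.7, 1.2]
width: 0.54
```

Call:
play_rows(motion=[180,0,0,0,0,180,0,0,0,0])

```text
clock: 34.23
tool_pos: [0.3147, -0.0762, -0.0175]
orientation: [3.141, -0.002, -0.0]
wrist_force: [-0.5, 1.6, 6.1]
width: 0.536
```

Run:
```python
from m import *
meas((0,0),.07,.017,.0125,.024,.043,"w38.png")
```

```text
tcp [ 0.3147 -0.0762 -0.0175] t 34.2333 w 45.58049621173928 [-0.4797  1.6386  6.0536]
lid (array([ 0.3172, -0.0753]), 7953, np.float64(0.023614800201404204)) jar (None, 0, None)
```

View pics/w38.png

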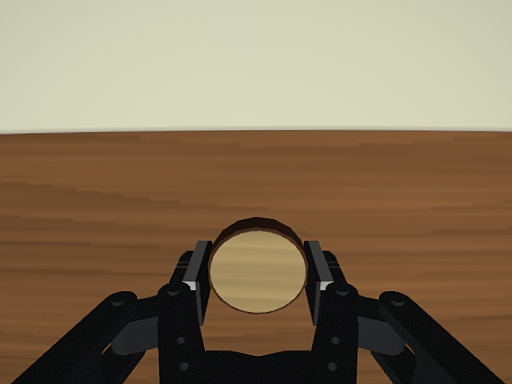

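Call:
play_rows(motion=[180,0,0,0.01,0,180,0,0,0.03,0,180,0,0,0.035,0,180,0,0,0.035,0,180,0.01,0,0.035,0,180,0.02,-0.01,0.02,0,180,0.02,-0.03,0,0,180,0.018,-0.035,0,0,180,0.018,-0.035,0,0,180,0.018,-0.035,0,0])

```text
clock: 35.12
tool_pos: [0.4185, -0.2224, 0.1471]
orientation: [3.141, -0.001, 0.0]
wrist_force: [0.4, 0.5, 0.7]
width: 0.543
```

Call:
play_rows(motion=[180,0.018,-0.036,0,0,180,0.018,-0.036,0,0,180,0.016,-0.036,0,0,180,0.01,-0.034,0,0,180,0.005,-0.03,0,0,180,0,-0.012,0,0,180,0,0,0,0,180,0,0,0,0,180,0,0,0,0,180,0,0,0,0])

```text
clock: 35.95
tool_pos: [0.4844, -0.4028, 0.1465]
orientation: [-3.14, 0.001, 0.001]
wrist_force: [1.6, 0.9, -0.2]
width: 0.536
```

Run:
```python
from m import *
meas((.488,-.4095),.08,.022,.0175,.024,.041,"w39.png")
```

```text
tcp [ 0.4844 -0.4028  0.1465] t 35.95 w 45.60074160026158 [ 1.6246  0.8778 -0.1676]
lid (array([ 0.4869, -0.4022]), 8019, np.float64(0.18751451102994526)) jar (array([ 0.4881, -0.4104]), 949, np.float64(0.07912611844454298))
move [ 0.0012 -0.0082] dz -0.09551451102994525
```

View pics/w39.png

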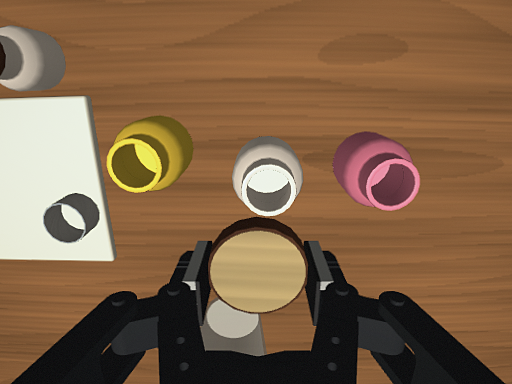

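The white jar is centred between yellow (150,155) and pink (378,170). The glass is close behind, so I'll check clearance before descending.

Run:
```python
from m import *
w=get_image("wrist")
def ray(p,u,v):
    q=cv2.undistortPoints(np.array([[[u,v]]],float),p["K"],np.array(p["dist"],float))[0,0]
    M=np.array(p["world_from_camera"]);d=M[:3,:3]@np.array([q[0],-q[1],-1]);return M[:3,3],d
def at(p,u,v,z):
    o,d=ray(p,u,v);return o+d*(z-o[2])/d[2]
W=cloud(w)
print(at(w,235,320,0), W[320,235],W[345,235],W[300,235])
a=get_image("scene");save(a,"sc40.png",(130,120,220,220),6)
A=np.load("A26.npy")
for u,v in((165,162),(163,142),(149,141),(175,141),(163,135)): print((u,v),A[v,u],at(a,u,v,0.0),at(a,u,v,.09))
```

```text
[ 0.2891 -0.374   0.    ] [ 0.3355 -0.3788  0.0516] [ 0.3379 -0.3813  0.0874] [ 0.4698 -0.3915  0.1876]
(165, 162) [ 0.332  -0.3724  0.0351] [ 0.301  -0.3759  0.    ] [ 0.3807 -0.367   0.09  ]
(163, 142) [ 0.2585 -0.3715  0.0693] [ 0.1919 -0.3785  0.    ] [ 0.2784 -0.3694  0.09  ]
(149, 141) [ 0.1804 -0.4341  0.0035] [ 0.177  -0.4346 -0.    ] [ 0.2644 -0.4221  0.09  ]
(175, 141) [ 0.1906 -0.3301 -0.0039] [ 0.1943 -0.3299  0.    ] [ 0.2807 -0.3238  0.09  ]
(163, 135) [ 0.2597 -0.3658  0.1086] [ 0.1524 -0.3766  0.    ] [ 0.2413 -0.3676  0.09  ]
```

View pics/sc40.png

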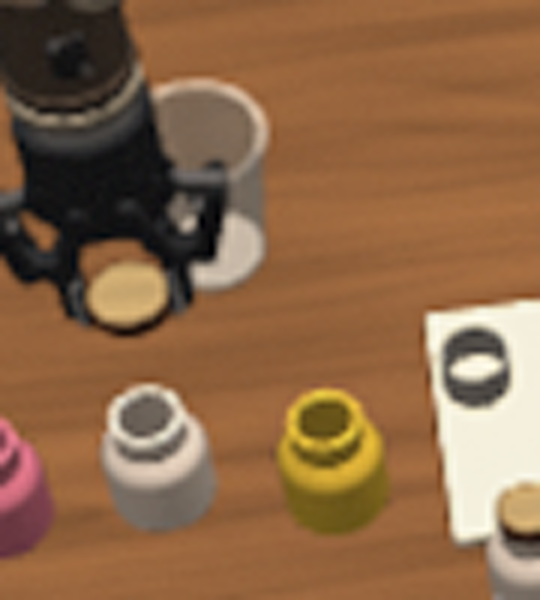

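The glass ends at x≈0.34, clear of the hand. Correct and lower to just above the rim.

Call:
play_rows(motion=[180,0.001,-0.008,-0.01,0,180,0,0,-0.025,0,180,0,0,-0.025,0,180,0,0,-0.012,0,180,0,0,0,0,180,0,0,0,0,180,0,0,0,0,180,0,0,0,0,180,0,0,0,0])

```text
clock: 36.85
tool_pos: [0.4868, -0.4139, 0.0766]
orientation: [3.139, -0.002, -0.0]
wrist_force: [0.8, 0.1, 0.2]
width: 0.539
```

Run:
```python
from m import *
meas((.488,-.4095),.08,.022,.0175,.024,.041,"w41.png")
```

```text
tcp [ 0.4868 -0.4139  0.0766] t 36.85 w 45.81163412026562 [0.8153 0.1093 0.1595]
lid (array([ 0.4894, -0.4131]), 8027, np.float64(0.11752583879025241)) jar (array([ 0.4881, -0.4107]), 822, np.float64(0.07909373927761579))
move [-0.0012  0.0025] dz -0.025525838790252414
```

Call:
play_rows(motion=[180,-0.0012,0.0025,0,0,180,0,0,-0.006,0,180,0,0,-0.003,0,180,0,0,0,0,180,0,0,0,0,180,0,0,0,0])

```text
clock: 37.4
tool_pos: [0.4845, -0.4103, 0.0655]
orientation: [-3.141, 0.0, -0.0]
wrist_force: [0.3, -0.0, 0.3]
width: 0.54
```

Run:
```python
from m import *
meas((.488,-.4095),.08,.022,.0175,.024,.041,"w42.png")
```

```text
tcp [ 0.4845 -0.4103  0.0655] t 37.4 w 45.92881271177845 [ 0.2644 -0.0164  0.2525]
lid (array([ 0.4872, -0.4097]), 8053, np.float64(0.10646781851387417)) jar (array([ 0.4881, -0.4105]), 868, np.float64(0.07906978948048576))
move [ 0.0009 -0.0009] dz -0.014467818513874173
```

Call:
play_rows(motion=[180,0.0009,-0.0008,-0.002,0,180,0,0,-0.005,0,180,0,0,-0.004,0,180,0,0,-0.003,0,180,0,0,0,0,180,0,0,0,0,180,0,0,0,0])

```text
clock: 38.03
tool_pos: [0.4857, -0.4112, 0.0517]
orientation: [-3.142, -0.0, -0.0]
wrist_force: [1.7, 0.6, -0.7]
width: 0.537
```

Run:
```python
from m import *
meas((.488,-.4095),.08,.022,.0175,.024,.041,"w43.png")
```

```text
tcp [ 0.4857 -0.4112  0.0517] t 38.0333 w 45.60485366222553 [ 1.6859  0.6352 -0.7245]
lid (array([ 0.4882, -0.4106]), 8010, np.float64(0.09265002760992064)) jar (array([ 0.4921, -0.4111]), 784, np.float64(0.08168991455938208))
move [ 0.004  -0.0005] dz -0.0006500276099206392
```

View pics/w43.png

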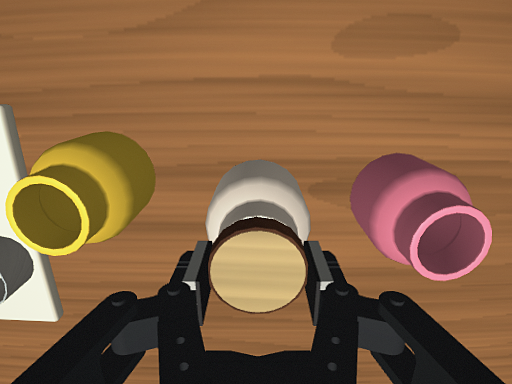

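Lower the last millimetre, release (partial opening), rise and back off.

Call:
play_rows(motion=[180,0,0,-0.001,0,180,0,0,0,0,80,0,0,0,0,60,0,0,0,0,60,0,0,0,0,60,0,0,0.02,0,60,0,0,0.035,0,60,-0.01,0,0.035,0,60,-0.03,0,0.02,0,60,-0.03,0,0,0])

```text
clock: 38.92
tool_pos: [0.4186, -0.4147, 0.1673]
orientation: [3.132, -0.008, 0.002]
wrist_force: [0.5, -1.4, 0.6]
width: 0.763
```

Call:
play_rows(motion=[60,-0.02,0,0,0,60,0,0,0,0,60,0,0,0,0,60,0,0,0,0])

```text
clock: 39.25
tool_pos: [0.3959, -0.4113, 0.1608]
orientation: [3.141, -0.001, -0.001]
wrist_force: [0.9, -0.3, -0.0]
width: 0.766
```

Run:
```python
from m import *
s=sensors.state();print(s["tool_pos"],s["clock"])
w=get_image("wrist");W=cloud(w);save(w,"w44.png")
def plane(W,c,z,r):
    m=np.isfinite(W[...,2])&(abs(W[...,2]-z)<.004)&(np.hypot(W[...,0]-c[0],W[...,1]-c[1])<r-.003)
    P=W[m]
    if len(P)<10: return len(P)
    n=np.linalg.svd(P-P.mean(0))[2][2];return len(P),np.median(P[:,2]),np.degrees(np.arccos(abs(n[2])))
print("wrist S",fit(W,(.488,-.4105),.092,.024,0),plane(W,(.488,-.4105),.092,.024))
a=get_image("scene");A=cloud(a);save(a,"sc44.png",s=1.5)
b=get_image("side");B=cloud(b);save(b,"sd44.png",s=1.5)
for n,c,z,r in(("L",(.653,-.0055),.112,.034),("M",(.62,.2105),.102,.029),("S",(.488,-.4105),.092,.024),("T",(.5925,-.194),.082,.019),("closed",(.5246,.394),.13,.026)):
    for nm,W_ in(("sc",A),("sd",B)):
        f=fit(W_,c,z,r,0);print(n,nm,f,plane(W_,f[0] if f[0] is not None else c,z,r))
```

```text
[ 0.3959 -0.4113  0.1608] 39.25
wrist S (array([ 0.4872, -0.4105]), 3683, np.float64(0.09149199445797881)) (2901, np.float64(0.0915315451913333), np.float64(0.04007718336811164))
L sc (array([ 0.6548, -0.0103]), 231, np.float64(0.11149985922670536)) (173, np.float64(0.11182874894341754), np.float64(0.746470957464027))
L sd (array([ 0.6516, -0.004 ]), 372, np.float64(0.11206744041815747)) (290, np.float64(0.11227231525975817), np.float64(0.4703709097100357))
M sc (array([0.6218, 0.2052]), 164, np.float64(0.1014948011693999)) (112, np.float64(0.10202684135204998), np.float64(0.13785892796212032))
M sd (array([0.6179, 0.2122]), 346, np.float64(0.10202709954650924)) (270, np.float64(0.10208879610274535), np.float64(0.9901744621457133))
S sc (array([ 0.4886, -0.4137]), 100, np.float64(0.09202117860749515)) (66, np.float64(0.09260266137091977), np.float64(1.8220958571540817))
S sd (array([ 0.4873, -0.4072]), 143, np.float64(0.09186082874109669)) (92, np.float64(0.09219383155741562), np.float64(1.768826733517577))
T sc (array([ 0.5957, -0.1979]), 73, np.float64(0.08124819882348278)) (37, np.float64(0.08180821753385081), np.float64(2.287867198464759))
T sd (array([ 0.5919, -0.1915]), 104, np.float64(0.08227701085600936)) (62, np.float64(0.08252444513524754), np.float64(2.1312893428714617))
closed sc (array([0.5269, 0.3915]), 122, np.float64(0.12896468527953986)) (75, np.float64(0.1292904255701326), np.float64(0.4001149729728446))
closed sd (array([0.5221, 0.3968]), 471, np.float64(0.1309333106610976)) (351, np.float64(0.13099800003450046), np.float64(0.04538194622651934))
```

View pics/sc44.png

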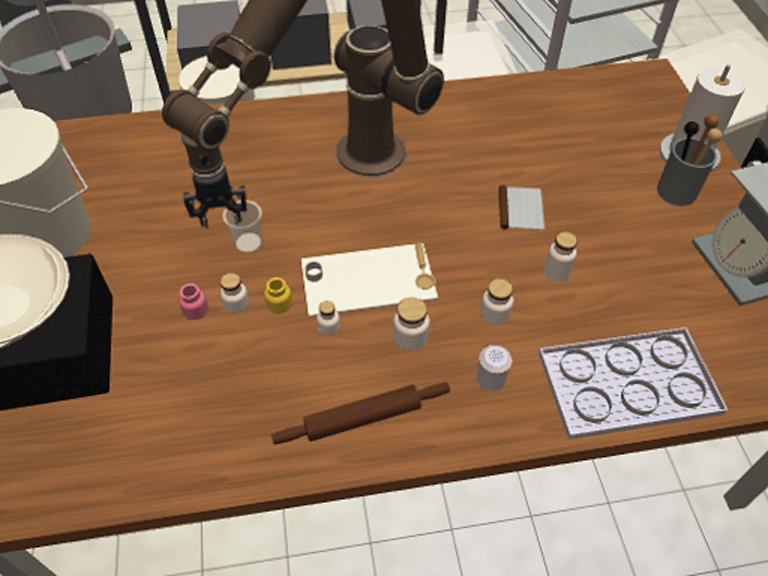

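View pics/sd44.png

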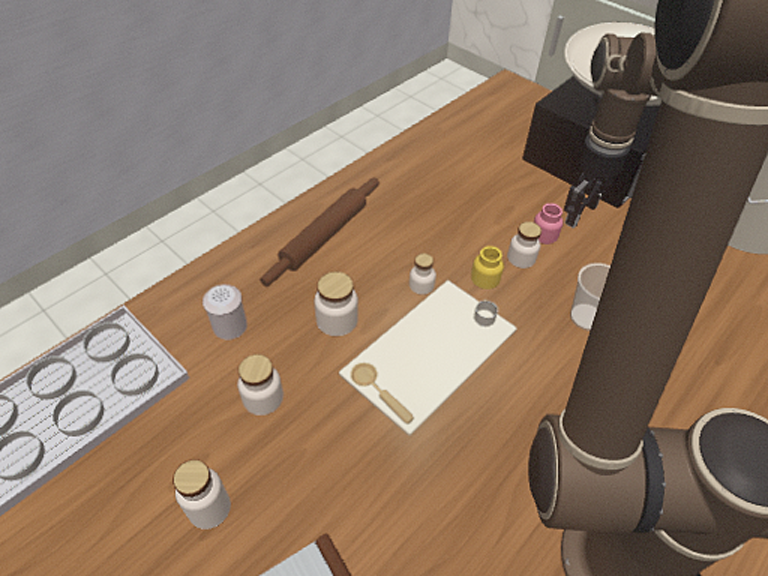

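View pics/w44.png

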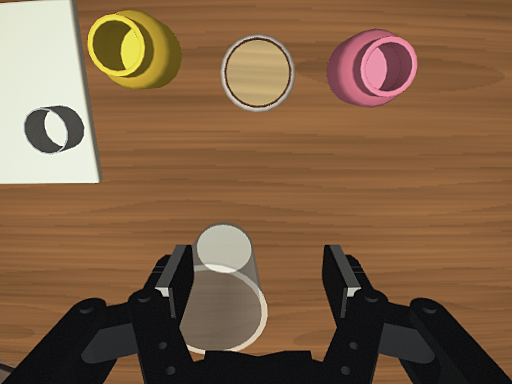

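All four lid tops are at their seated heights (0.112, 0.102, 0.092 and 0.082) and level, and the jars have not moved. The gripper touches nothing, so I'm handing in.

```bash
python3 -c "
from rig import order
print(order.finish_job())"
```

```text
the job is handed in; nothing more can be done
None
```

All four lids are on their matching jars, plug down and seated, and I've handed the job in at about 39 s of the 102 s allowed.

**What went wrong on the way:** On the way to the small lid I came down about 13 mm off, because rows over the distance limit were cut short. That knocked over the small and medium lids. The medium settled level again. The small one landed upside down on the board, so I turned it over against the board's rear edge before placing it.

**Last checks:**
- **Seating:** the lid tops measured within 1 mm of the seated heights of 112, 102, 92 and 82 mm. Each fitted centre is where its jar mouth was measured at the start.
- **Level:** fitted tilts were 1° or less for the large and medium lids. The scene and side cameras read about 2° for the small and tiny lids, from few pixels. The closer wrist view gave 0.04° for the small one.
- **Jars:** every jar, including the closed one, still stands where it was, within about 2 mm. In the pictures, the pink and yellow look-alikes also appear unmoved.
- **Disagreement:** the scene and side cameras differ by a steady 2–7 mm in absolute position. I used the wrist camera for placing.

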